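Slide the drive card into the mill's card cage and lever it home

ROBOT

A 6-joint arm with a two-finger parallel gripper is mounted at the origin on the work surface. World frame = base frame: x ahead of the robot, y to its left, z up, the work surface at z = 0. Lengths are in m, angles in rad, forces in N, time in s.
With the tool pointing down it reaches from about 0.25 to 0.775 m from the base axis. Payload 8.9 kg.
Tool frame: the origin (TCP) lies midway between the tips of the shut fingers; the grasp point (between the pads) lies 19 mm behind it; x points along the fingers, z is the direction in which the jaws open and shut, and the axes are right-handed (so a half turn about x gives the same grasp; the last joint's range is limited). The gripper opens to 85 mm and grips with 20 to 120 N. Pads are 22 mm wide; open, the fingers measure 114 mm over their backs; the gripper's body (76 mm by 85 mm) begins 54 mm behind the grasp point. The pads swing forward as they close: fully open they stand 13 mm farther back than shut.
Start: joints at [-1.46, 0.291, -0.153, 1.127, 0, 1.431], TCP at [0.13, -0.509, 0.231] pointing down, gripper open.
Joint ranges: [-2.52, 2.52], [-0.91, 1.74], [-1.3, 1.37], [-1.96, 2.02], [-1.52, 1.47], [-3.14, 3.14]. Speed limits (rad/s): [2.22, 2.22, 2.79, 3.14, 3.14, 3.14].

INTERFACE

Orientations are given as a rotation vector (axis times angle).
In Python, from workcell import robot, eyes, ticket, finder gives the robot as it stands.
- The arm moves only by the tool move_arm, never from a script. Its argument "rows" is a list of rows, each a list of 6 numbers: the shift along the tool's x, y, z in cm, then the turn, a rotation vector about the tool's x, y, z in degrees. A call has 1 to 8 rows; each row is the pose to reach, as a shift and turn from the pose commanded when the call began, along the tool's axes at that moment; what a row does not reach only later rows make up. A row lasts 1/10 s, in which the tool goes at most 50 mm and 8.59 degrees, less where a joint would pass 70% of its speed; a pose out of reach is approached as far as the arm can. A call with a gripper value outside its range is refused whole. "gripper" is the opening, from -1 (shut) to 1 (fully open), set as the call begins (left out, the last holds). The fingers move at their own pace and stop on an object; the grip force is fixed at half the most. Time passes only in rows, so rows that repeat a pose let the fingers close. It gives the time, the measured TCP pose, the force and the opening at its end, in the units of the state.
- robot.get_state(): the state, without advancing time (a new reading comes with each control period).
- eyes.snapshot(name): name is "side" or "top"; returns the picture (480x640x3 uint8, red, green, blue); there is no depth.
- eyes.camera_model(name): a dict with "K" (3x3 intrinsics, pixels), "k1" (the pictures are not rectified: a ray, as slopes to the right and down, at radius r is drawn at 1 + k1 r^2 times it, then the intrinsics apply), "rvec" (rotation vector, rad) and "tvec" (3), from world to camera coordinates, as OpenCV has them. Camera axes: x right, y down, z forward; pixel columns grow to the right and rows downward; lengths in m; the calibration is good to about 2 mm. A picture is of the moment at which its call begins. camera_model takes no time and is no camera call.
- ticket.close_job(): hands the job in, once; it reports no verdict.
Trained networks look in the newest picture that a camera, given by its name, has taken for a name from the list of things; names that differ only in an ending like _2 or _b are one class to them, and where a whole thing is asked for, a point or a joint stands for the part that bears it (a point fixed in the world has none). Each returns a list of dicts, best first, with "score" (0 to 1); they miss things now and then, are a little off and sometimes report something else, mostly with a low value. They report only what shows in the picture. A call takes as long as a camera call. They do not tell look-alikes from the thing itself.
- finder.recognise(thing, camera): "point" ([x, y, z] in m, in world coordinates, good to about 4 mm: the middle of the surface that is visible of it).
The state is a dict: "clock": time; "qpos": joint angles; "joint_vel": joint speeds; "effort": joint torques, N m; "tool_pos": TCP position; "ee_rot": TCP orientation; "contact_force": force on the tool from outside, world axes, zero at the start; "wrist_torque": the same for the moment, N m; "finger_gap": finger opening in m.
Only numpy, scipy, OpenCV 4.12 (cv2) and the standard library are available. Lean on these libraries where they do the work, as an engineer would, in place of code of your own. Each camera call takes 0.05 s, during which the arm holds its last target.

TASK

Lift the green circuit card out of its wooden stand, slide it down between the two card guides of the aluminium cage until you feel it rest on the white socket, whose height differs from time to time (neither press it further by hand nor let it fall), and let go. Then swing both orange levers fully inward so that they press the card home level, without jamming it. Be gentle with the cage, and leave the bin, the bushings and the screwdriver where they are.

Things in the scene. Friction and masses are not known exactly. Their poses are not given: they have to be found in the camera images.
- card: Loose circuit card, upright in the stand: green board 4 mm thick (its x), 124 mm wide (y), 80 mm tall (z), dark chips on its -x face, at most 70 mm up, brass contacts below. On the middle of its top edge a grey grip 12 mm thick (x), 50 mm wide (y), 80 to 108 mm above the card's lower edge. 0.2 kg give or take a third. Origin: middle of the lower edge. It may go into the cage either way round.
- stand: Fixed card stand: blue base 75 x 150 x 10 mm with two wooden rails 130 mm long (along y) that form a slot 5.5 mm wide, 30 mm deep, floor 10 mm above the table, in which the card stands (the rails' top is 40 mm up). Origin: centre of the underside; the slot runs along its y.
- cage: Fixed open card cage: base 190 mm wide (y), aluminium end plates 95 mm high, black guides, an orange lever at each end, a dark power block 70 mm high behind (45 to 85 mm toward +x). Origin: centre of the card plane, on the table. The card goes in from above, in the cage's y-z plane.
- seat (a point): Point fixed in the cage where the middle of the card's lower edge lies when the card is home: 22 mm above the cage's underside. Axes as the cage.
- guide_l: Black guide pair at the cage's +y end; origin and axes as the cage. It lies at y = 55 to 64 mm; its slot is 5.6 mm wide along x (0.8 mm to spare on each side of the card), parallel from 12 to 82 mm up, with a flared mouth 13 mm wide, 90 mm up. Across y the card has 2 mm to spare at each end. At most 40 N.
- guide_r: The same guide pair at the cage's -y end (y = -55 to -64 mm), origin and axes as the cage.
- lever_l (a joint): +y lever: 0 = swung fully inward (card held), 1.3 = fully open; about x of pivot_l, stays where left. 8 mm handle, 60 mm from pivot to its end ball's middle; at angle q it leans outward by q - 0.3 rad. Its 15 mm toe meets the card's top corner at q = 0.3 to 0.95. 3 to 15 N of inward push on the ball closes it, then a stop. Closing one lever fully before the other can jam the card.
- lever_r (a joint): The same at the cage's -y end; also 0 = swung fully inward, outward is toward -y.
- pivot_l (a point): Pivot of the +y lever: 73 mm from the cage's middle, 105 mm up. Axes as the cage.
- pivot_r (a point): Pivot of the -y lever: 73 mm from the cage's middle, 105 mm up.
- knob_l (a point): Middle of the 14 mm orange ball on the end of the +y lever.
- knob_r (a point): Middle of the 14 mm orange ball on the end of the -y lever.
- bin: Bystander: green parts bin 100 x 200 x 75 mm full of turned steel bushings. Origin: centre of the underside.
- bushing_a: Bystander: turned steel bushing, 36 mm across, 30 mm tall, standing on the table. Origin: centre of the underside.
- bushing_b: Bystander: the same, another one.
- screwdriver: Bystander: screwdriver lying on the table, about 0.2 m long along its x.
- holder: Fixed black holder on the cage floor; origin and axes as the cage. In it a white socket bar (14 x 100 mm), on which the card's lower edge comes to rest 25 to 34 mm up: unmeasured, different each time, feel for it. It yields only at 34 N and stays down; only the levers may push it. While the gripper touches the card: no steady push over 15 N on it, no knock over 30 N. Let go 1 mm high at most.
Things that resemble listed ones, but are neither listed nor needed, are in the scene too. What is shaped like the card but blue or red is not meant. There is more than one size of the cage; the job needs the larger.

How it is judged:
On the way, in this order (a step that is already met when the one before it is completed fails the run):
1. the card stands in both guides, resting on the socket, let go, both levers still open (z of card in the frame of seat below 0.0135 m and horizontal distance between card and seat below 0.004 m and angle between the y axis of card and the y axis of cage, either way round below 0.05 rad and contact force between the fingers and card below 0.2 N and value of joint each of lever_l, lever_r above 0.8 rad), for 0.2 s.
2. one of the levers is swung inward (value of joint any of lever_l, lever_r below 0.15 rad), for 0.1 s.
At the end, for the whole second after the job is handed in: Both levers are swung in (below 0.12 rad), the card is home (lower edge within 2 mm of its home height, within 3.5 mm sideways, level and in line within 0.035 rad), at rest (value of joint each of lever_l, lever_r below 0.12 rad and z of card in the frame of seat below 0.002 m and horizontal distance between card and seat below 0.0035 m and angle between the y axis of card and the y axis of cage, either way round below 0.035 rad and linear speed of card below 0.02 m/s); the robot touches nothing.
It fails at once if the card is pressed in by hand: while the gripper touches it, it pushes on the socket with over 15 N steadily (card at rest) or over 30 N at any instant (contact force between the fingers and card above 0.5 N and (contact force between card and holder above 30 N or (contact force between card and holder above 15 N and linear speed of card below 0.0005 m/s))).
It fails at once if the card is let fall onto the socket (faster than 0.08 m/s in the cage, not held, levers open) (contact force between the fingers and card below 0.1 N and linear speed of card above 0.08 m/s and horizontal distance between card and seat below 0.02 m and value of joint each of lever_l, lever_r above 0.95 rad).
It fails at once if the card is forced against a guide with more than 40 N (contact force between card and guide_l above 40 N or contact force between card and guide_r above 40 N).
It fails at once if a bystander is shifted by more than 20 mm (distance of any of bin, bushing_a, bushing_b, screwdriver from where it was at the start of the episode above 0.02 m).
It also fails if it takes over 72 s, if anything falls off the work surface, if the arm or the gripper's body presses on something with over 40 N, if the wrist force passes 120 N, or if a joint passes its speed limit or range.

## Working session

There is one attempt and no reset: what is moved stays moved. The work goes in short steps, Python scripts to look and compute and a tool call to move; the robot and the scene stay as the last step left them, time stands still between calls to the robot, and variables do not carry over. Pictures are saved under pics/ and viewed, and the job is handed in when it is done.

Besides the shell and the picture viewer there is one more tool, called as name([rows], argument=value, ...), one row to a line, values as JSON. move_arm: Moves the arm, as the interface text tells. Its arguments: {"type":"object","properties":{"rows":{"type":"array","items":{"type":"array","items":{"type":"number"}}},"gripper":{"type":"number"}},"required":["rows"]}

```bash
ls; mkdir -p pics; python3 - <<'E'
from workcell import robot, eyes, ticket, finder
import cv2
for n in ("side","top"):
    im=eyes.snapshot(n); cv2.imwrite(f"pics/{n}0.png",im[:,:,::-1])
    m=eyes.camera_model(n); print(n,m)
print(robot.get_state())
E
```

```text
pics
side {'K': array([[449.65087624,   0.        , 311.91216452],
       [  0.        , 449.65087624, 235.40926126],
       [  0.        ,   0.        ,   1.        ]]), 'k1': -0.011492578235359334, 'rvec': array([ 0.61289788, -2.7390161 ,  1.01032314]), 'tvec': array([0.49691024, 0.26403203, 0.86235866])}
top {'K': array([[610.5163325 ,   0.        , 313.31351219],
       [  0.        , 610.5163325 , 232.08734595],
       [  0.        ,   0.        ,   1.        ]]), 'k1': 0.018018706080450697, 'rvec': array([ 2.08987113, -2.15246246,  0.18529308]), 'tvec': array([0.02718869, 0.55052649, 1.36825343])}
{'clock': 0.1, 'qpos': array([-1.46031202e+00,  2.91229553e-01, -1.54079908e-01,  1.12667861e+00,
        8.32392564e-06,  1.43153536e+00]), 'joint_vel': array([-0.00093249, -0.00049187,  0.00133331, -0.00035034, -0.00090284,
       -0.00016441]), 'effort': array([ 1.95751905e-03, -5.37976956e+01,  3.31920362e+01,  9.29445669e-03,
       -1.58801731e-04,  1.00495134e-05]), 'tool_pos': array([ 0.12973912, -0.50830358,  0.23077597]), 'ee_rot': array([ 1.02411646,  1.31789246, -1.02268106]), 'contact_force': array([ 0.23474121, -0.3378279 , -0.52741027]), 'wrist_torque': array([ 0.00074106, -0.01633299, -0.00143559]), 'finger_gap': 0.08531889514619351}
```

View pics/side0.png

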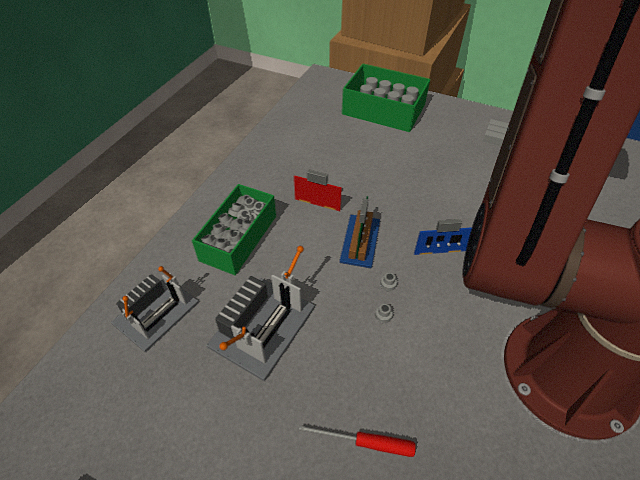

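View pics/top0.png

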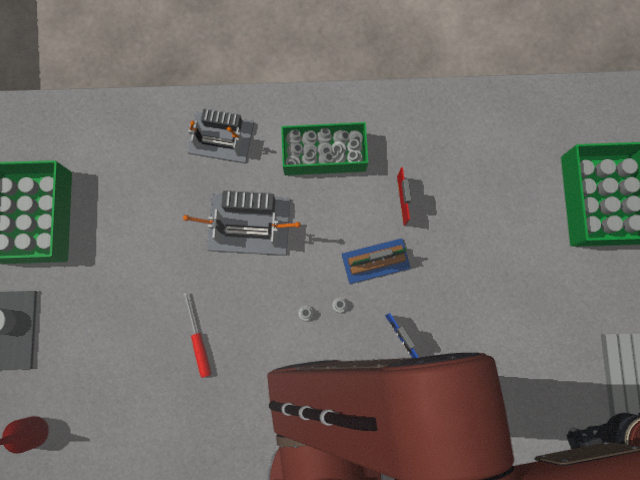

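```bash
cat > h.py <<'E'
import numpy as np, cv2
from workcell import robot, eyes, ticket, finder
from scipy.spatial.transform import Rotation as R
def proj(n,P):
    m=eyes.camera_model(n); P=np.atleast_2d(P)
    c=R.from_rotvec(m['rvec']).apply(P)+m['tvec']
    s=c[:,:2]/c[:,2:]; s=s*(1+m['k1']*(s**2).sum(1,keepdims=True))
    return s*np.array([m['K'][0,0],m['K'][1,1]])+m['K'][:2,2]
def ray(n,uv):
    m=eyes.camera_model(n); K=m['K']
    d=(np.array(uv,float)-K[:2,2])/[K[0,0],K[1,1]]; s=d.copy()
    for _ in range(20): s=d/(1+m['k1']*(s@s))
    r=R.from_rotvec(m['rvec']); o=r.inv().apply(-m['tvec']); v=r.inv().apply([s[0],s[1],1.])
    return o,v/np.linalg.norm(v)
def atz(n,uv,z):
    o,v=ray(n,uv); return o+v*(z-o[2])/v[2]
def tri(uvs,uvt):
    o1,v1=ray('side',uvs);o2,v2=ray('top',uvt)
    A=np.array([v1,-v2]).T; s=np.linalg.lstsq(A,o2-o1,rcond=None)[0]
    a=o1+s[0]*v1;b=o2+s[1]*v2; return (a+b)/2,np.linalg.norm(a-b)
def crop(n,name,x0,y0,x1,y1,k,im=None):
    if im is None: im=eyes.snapshot(n)
    c=cv2.resize(im[y0:y1,x0:x1],None,fx=k,fy=k,interpolation=cv2.INTER_CUBIC)
    cv2.imwrite('pics/'+name+'.png',c[:,:,::-1])
E
python3 - <<'E'
from h import *
for t in ('card','stand','cage','knob_l','knob_r','lever_l','lever_r','guide_l','guide_r','holder'):
  for c in ('side','top'):
    for d in finder.recognise(t,c): print(t,c,round(d['score'],2),np.round(d['point'],4),proj(c,d['point']).round()[0])
E
```

```text
card side 0.92 [ 0.6286 -0.2009  0.0493] [318. 192.]
card side 0.82 [ 0.4784 -0.1118  0.0961] [363. 222.]
card side 0.68 [ 0.3081 -0.1805  0.0539] [443. 238.]
card top 0.91 [ 0.4858 -0.1384  0.0849] [380. 256.]
card top 0.73 [ 0.3074 -0.1811  0.0823] [404. 336.]
card top 0.68 [ 0.6261 -0.1994  0.0657] [403. 196.]
stand side 0.67 [ 0.4793 -0.1114  0.0046] [359. 248.]
stand top 0.66 [ 0.478  -0.1309  0.0114] [374. 264.]
cage side 0.87 [0.7979 0.2393 0.0179] [155. 313.]
cage side 0.58 [0.5736 0.1674 0.0239] [266. 324.]
cage top 0.74 [0.5755 0.1613 0.011 ] [250. 227.]
cage top 0.56 [0.7975 0.2319 0.0058] [221. 140.]
knob_l side 0.73 [0.5579 0.0675 0.1305] [293. 259.]
knob_l side 0.55 [0.5702 0.2696 0.131 ] [233. 342.]
knob_l side 0.39 [0.7808 0.1889 0.11  ] [165. 271.]
knob_l top 0.64 [0.5556 0.0653 0.1289] [288. 224.]
knob_l top 0.57 [0.5697 0.2656 0.1298] [197. 221.]
knob_l top 0.49 [0.7811 0.1896 0.1144] [232. 131.]
knob_l top 0.42 [0.7999 0.2785 0.1091] [194. 125.]
knob_r side 0.73 [0.5579 0.0675 0.1305] [293. 259.]
knob_r side 0.55 [0.5702 0.2696 0.131 ] [233. 342.]
knob_r side 0.39
[... 1221 characters left out ...]
933 0.0474] [173. 292.]
guide_l side 0.49 [0.7989 0.2728 0.0593] [138. 315.]
guide_l top 0.57 [0.7992 0.2765 0.0471] [200. 134.]
guide_l top 0.4 [0.5705 0.2221 0.0701] [221. 225.]
guide_r side 0.72 [0.556  0.0671 0.1272] [294. 260.]
guide_r side 0.68 [0.5596 0.1093 0.0579] [284. 295.]
guide_r side 0.58 [0.7765 0.1933 0.0474] [173. 292.]
guide_r side 0.49 [0.7989 0.2728 0.0593] [138. 315.]
guide_r top 0.57 [0.7992 0.2765 0.0471] [200. 134.]
guide_r top 0.4 [0.5705 0.2221 0.0701] [221. 225.]
holder side 0.85 [0.7823 0.2398 0.0225] [160. 314.]
holder side 0.57 [0.5616 0.1622 0.028 ] [272. 323.]
holder top 0.76 [0.5594 0.1673 0.0269] [247. 232.]
holder top 0.52 [0.7893 0.2389 0.0217] [217. 141.]
```

Candidates for the card are red at side (318,192), blue at (443,238) and the one in the wooden stand at (363,222). For the cage there is a small one at (155,313) and a large one at (266,324). By the description I choose the card in the stand and the large cage, and I'll check both in crops.

```bash
python3 - <<'E'
from h import *
s=eyes.snapshot('side'); t=eyes.snapshot('top')
a=cv2.resize(s[190:270,330:390],None,fx=6.5,fy=6.5,interpolation=cv2.INTER_CUBIC)
b=cv2.resize(t[230:290,335:415],(400,300),interpolation=cv2.INTER_CUBIC)
o=np.zeros((520,800,3),np.uint8); o[:520,:390]=a; o[:300,400:]=b
cv2.imwrite('pics/c1.png',o[:,:,::-1])
a=cv2.resize(s[240:380,200:340],(400,400),interpolation=cv2.INTER_CUBIC)
b=cv2.resize(t[180:260,180:310],(650,400),interpolation=cv2.INTER_CUBIC)
cv2.imwrite('pics/c2.png',b[:,:,::-1]);cv2.imwrite('pics/c3.png',cv2.resize(a,(600,600))[:,:,::-1])
E
```

```text
(no output)
```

View pics/c1.png

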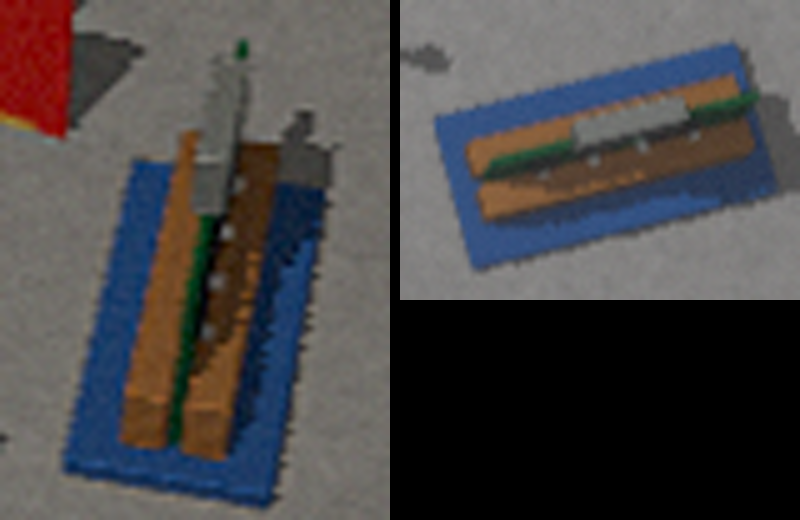

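View pics/c2.png

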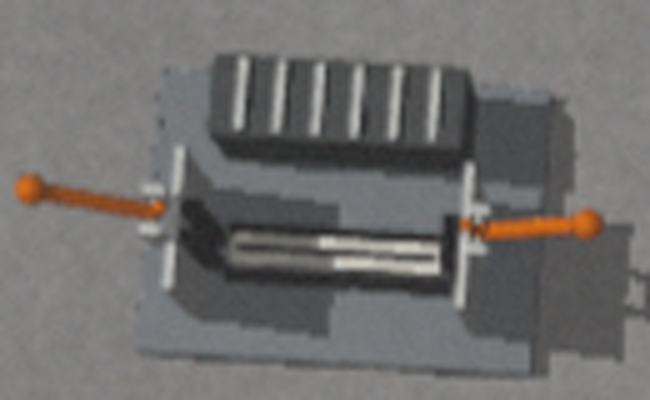

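View pics/c3.png

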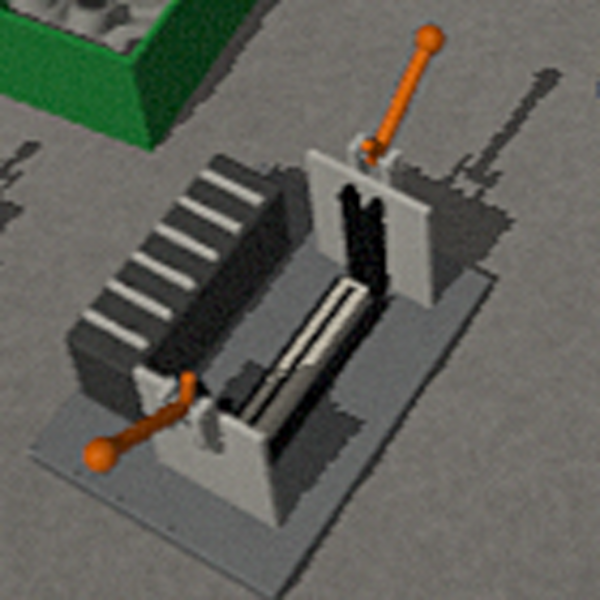

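```bash
python3 - <<'E'
from h import *
f=lambda p:(180+p[0]/5-.4,180+p[1]/5-.4)
g=lambda p:(200+p[0]/4.286-.4,240+p[1]/4.286-.4)
for nm,s,t in (('knobR',(429,38),(588,223)),('knobL',(100,454),(30,188)),('pivR',(371,150),(478,229)),('pivL',(187,380),(157,208))):
    print(nm,tri(g(s),f(t)))
for nm,p,z in (('plL',(174,218),.095),('plR',(464.5,235),.095),('slotL',(232,247),.029),('slotR',(440,266),.029)): print(nm,atz('top',f(p),z))
for nm,p,z in (('plL1',(137,370),.095),('plL2',(268,437),.095),('plR1',(310,153),.095),('plR2',(432,210),.095),('slotR',(352,290),.029)): print(nm,atz('side',g(p),z))
E
```

```text
knobR (array([0.55358539, 0.04512879, 0.14026779]), np.float64(0.0010947995935460986))
knobL (array([0.57565147, 0.28804988, 0.14442056]), np.float64(0.0008314269918057165))
pivR (array([0.55850051, 0.09526526, 0.11236626]), np.float64(0.002241911145510674))
pivL (array([0.57001589, 0.23659404, 0.12250018]), np.float64(0.0016236298736766247))
plL [0.57012451 0.23349403 0.095     ]
plR [0.55827177 0.1023215  0.095     ]
slotL [0.56884872 0.2173273  0.029     ]
slotR [0.55669792 0.11903521 0.029     ]
plL1 [0.60371565 0.23011984 0.095     ]
plL2 [0.53724179 0.23366277 0.095     ]
plR1 [0.59120857 0.09835343 0.095     ]
plR2 [0.52547639 0.10269865 0.095     ]
slotR [0.56112225 0.12146248 0.029     ]
```

```bash
python3 - <<'E'
from h import *
st=robot.get_state()
print(R.from_rotvec(st['ee_rot']).as_matrix().round(4))
f=lambda p:(335+(p[0]-400)/5-.4,230+p[1]/5-.4)
g=lambda p:(330+p[0]/6.5-.4,190+p[1]/6.5-.4)
for nm,p,z in (('gr1',(575,122),.118),('gr2',(685,97),.118),('gr3',(690,115),.118),('gr4',(583,145),.118),('boardL',(488,165),.09),('boardR',(757,98),.09)): print(nm,atz('top',f(p),z))
for nm,p,z in (('boardR',(242,43),.09),('boardLtop',(175,443),.01),('g_near',(210,160),.118),('g_far',(230,60),.118)): print(nm,atz('side',g(p),z))
# stand base corners z=.01
for p in ((436,118),(737,43),(776,190),(476,270)): print('st',atz('top',f(p),.01))
E
```

```text
[[ 0.000e+00  9.690e-01  2.472e-01]
 [-1.000e-04  2.472e-01 -9.690e-01]
 [-1.000e+00  0.000e+00  1.000e-04]]
gr1 [ 0.48594448 -0.11157936  0.118     ]
gr2 [ 0.49558196 -0.16032181  0.118     ]
gr3 [ 0.48753254 -0.16209614  0.118     ]
gr4 [ 0.47566467 -0.11461802  0.118     ]
boardL [ 0.47178329 -0.07425629  0.09      ]
boardR [ 0.49844128 -0.19592702  0.09      ]
boardR [ 0.50089839 -0.19788193  0.09      ]
boardLtop [ 0.47339244 -0.0783582   0.01      ]
g_near [ 0.48276656 -0.11347972  0.118     ]
g_far [ 0.49367727 -0.16054925  0.118     ]
st [ 0.5055801  -0.05499245  0.01      ]
st [ 0.53736129 -0.19959752  0.01      ]
st [ 0.46643062 -0.21408513  0.01      ]
st [ 0.43278197 -0.07112186  0.01      ]
```

```bash
cat >> h.py <<'E'
def plan(pos,head):
    st=robot.get_state(); M=R.from_rotvec(st['ee_rot']).as_matrix()
    zt=np.array([np.cos(head),np.sin(head),0]); xt=np.array([0,0,-1.]); T=np.array([xt,np.cross(zt,xt),zt]).T
    d=M.T@(np.array(pos)-st['tool_pos'])*100; r=np.degrees(R.from_matrix(M.T@T).as_rotvec())
    print('t',st['clock'],'pos',st['tool_pos'].round(4),'head',np.arctan2(M[1,2],M[0,2]).round(4),'F',st['contact_force'].round(1),'gap',st['finger_gap'].round(4))
    print('shift',d.round(2),'turn',r.round(2))
E
python3 -c "
from h import *
plan([.486,-.136,.2],.216)"
```

```text
Traceback (most recent call last):
  File "h.py", line 29, in plan
    print('t',st['clock'],'pos',st['tool_pos'].round(4),'head',np.arctan2(M[1,2],M[0,2]).round(4),'F',st['contact_force'].round(1),'gap',st['finger_gap'].round(4))
                                                                                                                                         ^^^^^^^^^^^^^^^^^^^^^^
AttributeError: 'float' object has no attribute 'round'
```

```bash
sed -i "s/st\['finger_gap'\].round(4)/round(st['finger_gap'],4)/" h.py
python3 -c "
from h import *
plan([.486,-.136,.2],.216)"
```

```text
t 1.2 pos [ 0.1298 -0.5087  0.2313] head -1.321 F [-0.4  0.7  1.4] gap 0.0858
shift [  3.13  43.73 -27.31] turn [-88.06   0.     0.  ]
```

move_arm([
  [0,31,-19,-68,0,0],
  [0,31,-19,-68,0,0],
  [0,31,-19,-68,0,0],
  [0,31,-19,-68,0,0],
  [0,31,-19,-68,0,0],
  [0,31,-19,-68,0,0],
  [0,31,-19,-68,0,0],
  [0,31,-19,-68,0,0],
], gripper=1)

```text
clock: 2.0
tool_pos: [0.3855, -0.2447, 0.2315]
ee_rot: [0.098, 1.568, -0.097]
contact_force: [-0.4, -0.8, -0.0]
finger_gap: 0.0855
```

```bash
python3 -c "
from h import *
plan([.486,-.136,.2],.216)"
```

```text
t 2.0 pos [ 0.3855 -0.2447  0.2315] head -0.1242 F [-0.4 -0.8 -0. ] gap 0.0855
shift [ 3.17 12.03  8.62] turn [-19.49   0.06  -0.03]
```

move_arm([
  [1,4,3,-7,0,0],
  [2,8,6,-14,0,0],
  [3.2,12,8.6,-19.5,0,0],
  [3.2,12,8.6,-19.5,0,0],
  [3.2,12,8.6,-19.5,0,0],
  [3.2,12,8.6,-19.5,0,0],
])

```text
clock: 2.6
tool_pos: [0.4841, -0.1411, 0.1995]
ee_rot: [-0.161, 1.565, 0.161]
contact_force: [0.3, 0.2, 0.0]
finger_gap: 0.0857
```

```bash
python3 -c "
from h import *
plan([.486,-.136,.2],.216)
s=eyes.snapshot('side'); t=eyes.snapshot('top')
cv2.imwrite('pics/d1.png',np.hstack([cv2.resize(s[120:280,290:450],(400,400)),cv2.resize(t[180:340,300:460],(400,400))])[:,:,::-1])"
```

```text
t 2.6 pos [ 0.4841 -0.1411  0.1995] head 0.2052 F [0.3 0.2 0. ] gap 0.0857
shift [-0.05  0.46  0.29] turn [-0.62 -0.01  0.01]
```

View pics/d1.png

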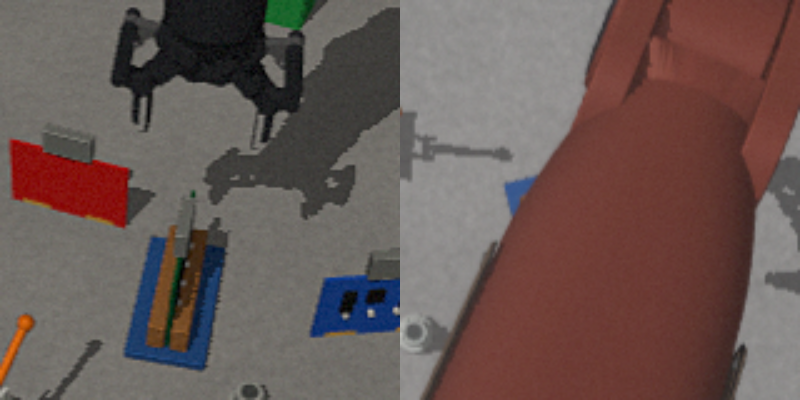

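move_arm([
  [2,0,0,0,0,0],
  [4,0,0,0,0,0],
  [4,0,0,0,0,0],
  [4,0,0,0,0,0],
])

```text
clock: 3.1
tool_pos: [0.4841, -0.1413, 0.1599]
ee_rot: [-0.161, 1.565, 0.161]
contact_force: [0.5, 1.1, 0.7]
finger_gap: 0.0854
```

```bash
python3 -c "
from h import *
plan([.486,-.136,.086],.216)
s=eyes.snapshot('side')
p=proj('side',[[.486,-.136,.118],[.486,-.136,.160]]);print(p)
cv2.imwrite('pics/d2.png',cv2.resize(s[150:270,300:440],None,fx=5,fy=5,interpolation=cv2.INTER_CUBIC)[:,:,::-1])"
```

```text
t 3.1 pos [ 0.4841 -0.1413  0.1599] head 0.2046 F [0.5 1.1 0.7] gap 0.0854
shift [7.39 0.48 0.29] turn [-0.66 -0.01 -0.  ]
[[364.24802985 207.00932208]
 [365.85561036 193.24775312]]
```

View pics/d2.png

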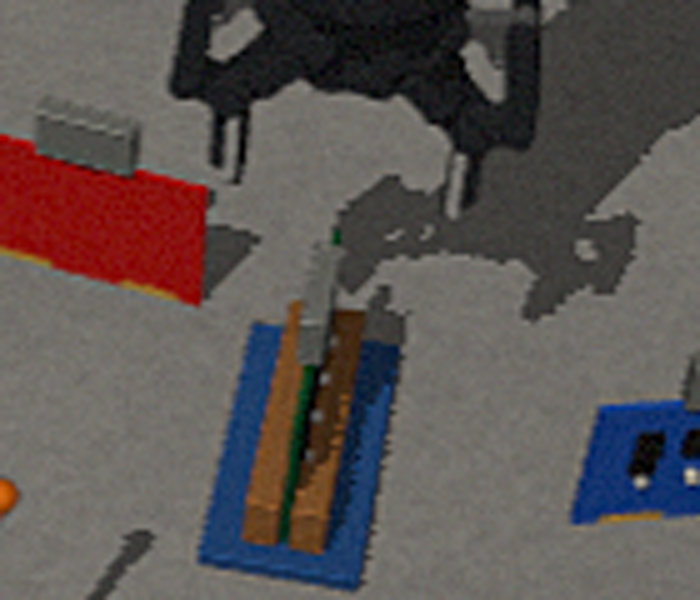

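move_arm([
  [2,0.5,0.3,-0.7,0,0],
  [4,0.5,0.3,-0.7,0,0],
  [4,0.5,0.3,-0.7,0,0],
  [4,0.5,0.3,-0.7,0,0],
])

```text
clock: 3.55
tool_pos: [0.4867, -0.1354, 0.1203]
ee_rot: [-0.171, 1.563, 0.171]
contact_force: [-1.6, 0.2, 0.2]
finger_gap: 0.0853
```

```bash
python3 -c "
from h import *
plan([.486,-.136,.086],.216)
s=eyes.snapshot('side')
cv2.imwrite('pics/d3.png',cv2.resize(s[150:270,300:440],None,fx=5,fy=5,interpolation=cv2.INTER_CUBIC)[:,:,::-1])"
```

```text
t 3.55 pos [ 0.4867 -0.1354  0.1203] head 0.2181 F [-1.6  0.2  0.2] gap 0.0853
shift [ 3.43 -0.04 -0.09] turn [0.12 0.03 0.02]
```

View pics/d3.png

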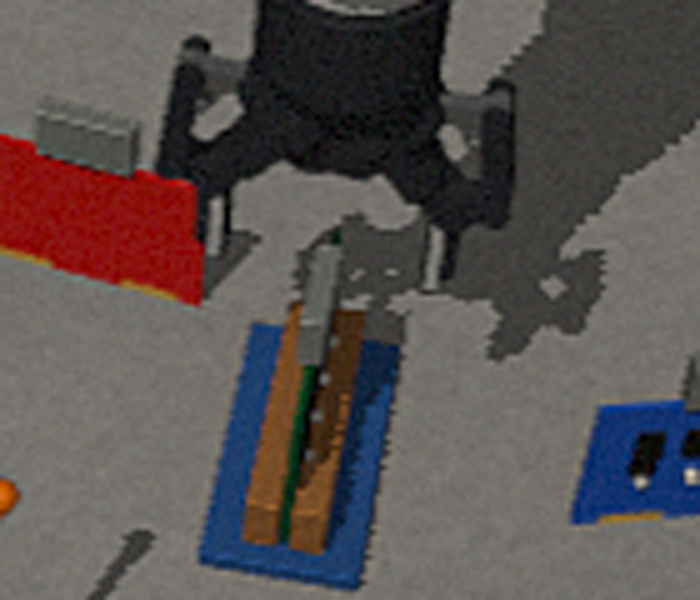

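move_arm([
  [1.2,0,-0.1,0,0,0],
  [2.4,0,-0.1,0,0,0],
  [3.4,0,-0.1,0,0,0],
  [3.4,0,-0.1,0,0,0],
  [3.4,0,-0.1,0,0,0],
])

```text
clock: 4.1
tool_pos: [0.4854, -0.1353, 0.0853]
ee_rot: [-0.171, 1.564, 0.172]
contact_force: [-0.2, -0.1, -0.1]
finger_gap: 0.0852
```

move_arm([
  [0,0,0,0,0,0],
  [0,0,0,0,0,0],
  [0,0,0,0,0,0],
  [0,0,0,0,0,0],
  [0,0,0,0,0,0],
  [0,0,0,0,0,0],
], gripper=-1)

```text
clock: 4.7
tool_pos: [0.4857, -0.1354, 0.0855]
ee_rot: [-0.172, 1.563, 0.171]
contact_force: [1.1, 0.2, 1.5]
finger_gap: 0.0117
```

```bash
python3 -c "
from h import *
plan([.486,-.136,.086],.216);print(robot.get_state()['wrist_torque'])
s=eyes.snapshot('side')
cv2.imwrite('pics/d4.png',cv2.resize(s[150:270,300:440],None,fx=5,fy=5,interpolation=cv2.INTER_CUBIC)[:,:,::-1])"
```

```text
t 4.7 pos [ 0.4857 -0.1354  0.0855] head 0.2184 F [1.1 0.2 1.5] gap 0.0117
shift [-0.05 -0.07  0.01] turn [0.14 0.04 0.02]
[ 0.0797662  -0.06753337  0.01689051]
```

View pics/d4.png

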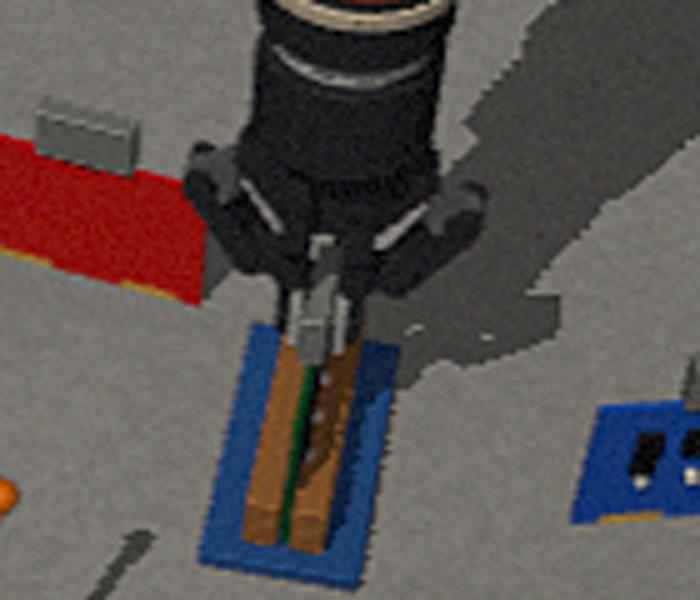

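move_arm([
  [-0.7,0,0,0,0,0],
  [-1.5,0,0,0,0,0],
  [-2.5,0,0,0,0,0],
  [-4,0,0,0,0,0],
  [-7,0,0,0,0,0],
  [-11,0,0,0,0,0],
  [-15,0,0,0,0,0],
  [-19,0,0,0,0,0],
])

```text
clock: 5.55
tool_pos: [0.4846, -0.1351, 0.2777]
ee_rot: [-0.172, 1.564, 0.171]
contact_force: [0.9, 0.1, -2.5]
finger_gap: 0.0113
```

```bash
python3 -c "
from h import *
plan([.5644,.167,.275],-.0908)
s=eyes.snapshot('side')
cv2.imwrite('pics/d5.png',cv2.resize(s[100:260,280:460],None,fx=4,fy=3.6,interpolation=cv2.INTER_CUBIC)[:,:,::-1])"
```

```text
t 5.55 pos [ 0.4846 -0.1351  0.2777] head 0.2182 F [ 0.9  0.1 -2.5] gap 0.0113
shift [ 0.26 27.77 14.33] turn [17.7  -0.02  0.02]
```

View pics/d5.png

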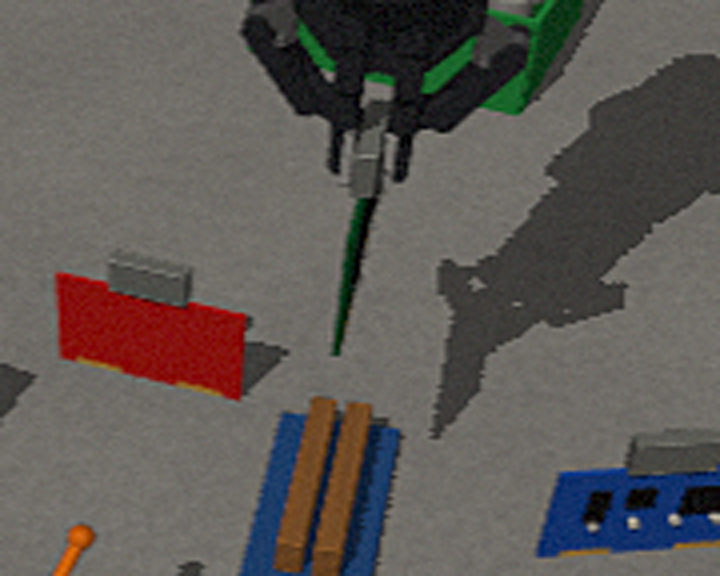

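move_arm([
  [0,2,1,1.5,0,0],
  [0,6,3,4,0,0],
  [0,10,5.2,7,0,0],
  [0,14,7.2,10,0,0],
  [0,18,9.3,13,0,0],
  [0,22,11.3,16,0,0],
  [0,26,13.4,17.7,0,0],
  [0,27.7,14.3,17.7,0,0],
])

```text
clock: 6.4
tool_pos: [0.5649, 0.1696, 0.2755]
ee_rot: [0.07, 1.57, -0.069]
contact_force: [-0.5, -0.0, -2.4]
finger_gap: 0.0116
```

move_arm([
  [0,0,0,0,0,0],
  [0,0,0,0,0,0],
  [0,0,0,0,0,0],
])

```text
clock: 6.7
tool_pos: [0.5647, 0.1651, 0.2755]
ee_rot: [0.071, 1.57, -0.072]
contact_force: [-0.6, 0.1, -2.5]
finger_gap: 0.011
```

```bash
python3 -c "
from h import *
plan([.5644,.167,.215],-.0908);print(robot.get_state()['wrist_torque'])
s=eyes.snapshot('side');t=eyes.snapshot('top')
cv2.imwrite('pics/e1.png',cv2.resize(s[200:380,190:350],None,fx=3.3,fy=3.3,interpolation=cv2.INTER_CUBIC)[:,:,::-1])
cv2.imwrite('pics/e2.png',cv2.resize(t[140:290,160:330],None,fx=4,fy=4,interpolation=cv2.INTER_CUBIC)[:,:,::-1])"
```

```text
t 6.7 pos [0.5647 0.1651 0.2755] head -0.0914 F [-0.6  0.1 -2.5] gap 0.011
shift [ 6.05  0.19 -0.04] turn [-0.03 -0.01  0.03]
[-0.04192697  0.03094559 -0.01786364]
```

View pics/e1.png

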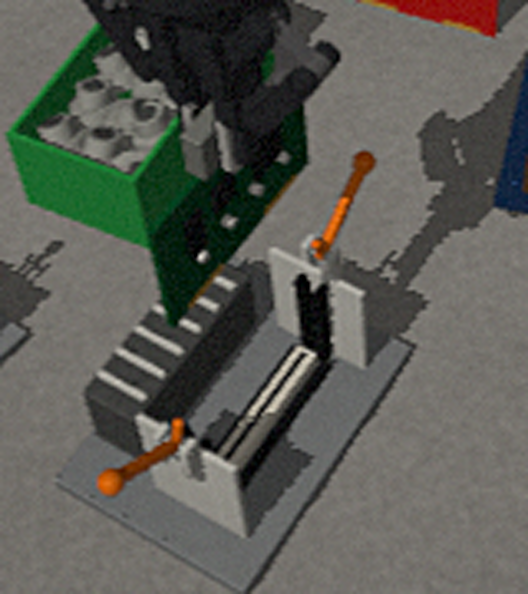

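View pics/e2.png

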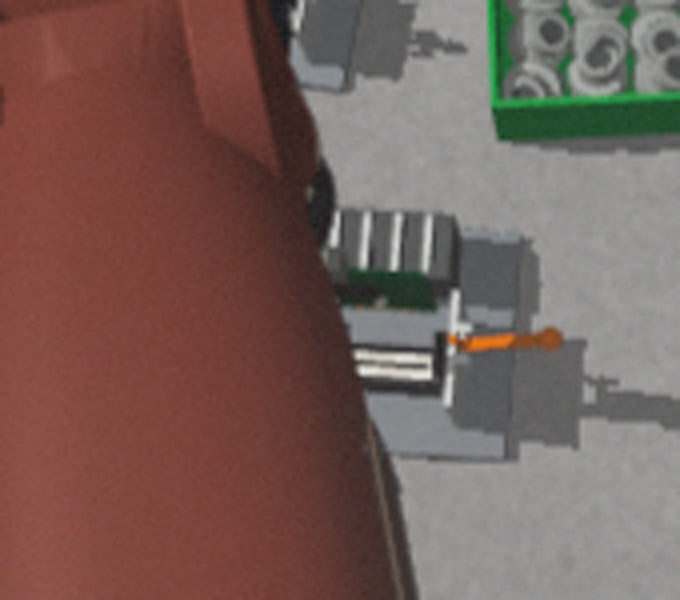

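```bash
python3 -c "
from h import *
c=np.array([.5647,.1651,.2]); y=np.array([.0907,.9959,0])
for s in(.062,-.062):
  P=c+s*y; print('side',(proj('side',P)[0]-[190,200]+.35)*3.3,'top',(proj('top',P)[0]-[160,140]+.4)*4)
  P=P+[0,0,.08]; print(' upper side',(proj('side',P)[0]-[190,200]+.35)*3.3,'top',(proj('top',P)[0]-[160,140]+.4)*4)
"
python3 - <<'E'
import cv2
a=cv2.imread('pics/e1.png')[130:340,130:320]; cv2.imwrite('pics/e1b.png',cv2.resize(a,None,fx=2.8,fy=2.8))
E
```

```text
side [168.86433111 332.06839594] top [197.55613732 294.20348452]
 upper side [146.6610145  237.48880673] top [168.22922712 259.53456748]
side [304.59864537 164.49915261] top [434.0298285  308.13858758]
 upper side [295.50694464  64.98781812] top [420.23044463 274.32524946]
```

View pics/e1b.png

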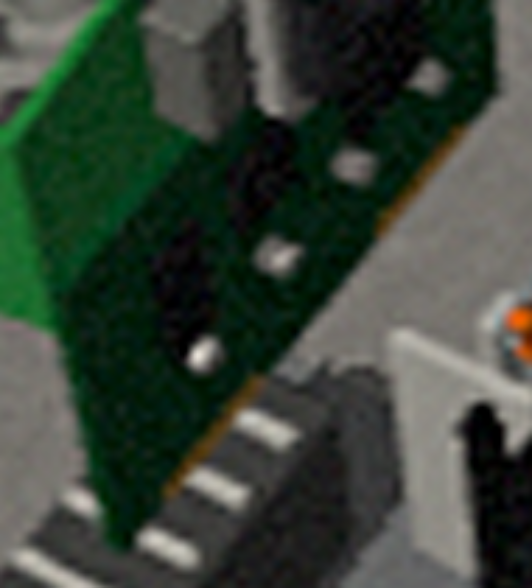

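```bash
cat > ov.py <<'E'
from h import *
def overlay(name,cam,x0,y0,x1,y1,k,polys,im=None,gain=2.2):
    if im is None: im=eyes.snapshot(cam)
    c=cv2.resize(im[y0:y1,x0:x1],None,fx=k,fy=k,interpolation=cv2.INTER_NEAREST)
    c=np.clip(255*(c/255.)**(1/gain),0,255).astype(np.uint8)
    b=c.copy()
    for P in polys:
        p=((proj(cam,np.array(P))-[x0,y0]+.5)*k).round().astype(int)
        cv2.polylines(b,[p.reshape(-1,1,2)],False,(255,0,255),1)
    cv2.imwrite('pics/'+name+'.png',b[:,:,::-1])
E
python3 -c "
from ov import *
y=np.array([.0907,.9959,0]);x=np.array([.9959,-.0907,0]);z=np.array([0,0,1.])
c=np.array([.5647,.1651,.2])
f=[c-x*.002+a*y+b*z for a,b in((.062,0),(-.062,0),(-.062,.08),(.062,.08),(.062,0))]
overlay('e3','side',225,230,295,310,8,[f])
overlay('e4','top',235,200,305,260,8,[f])
"
```

```text
(no output)
```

View pics/e3.png

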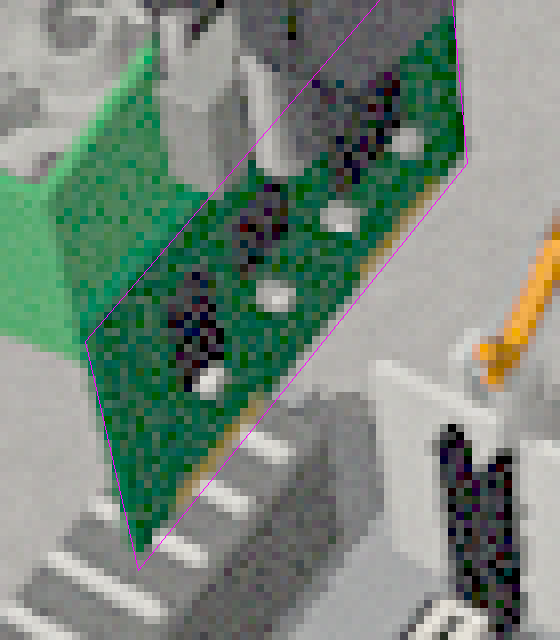

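View pics/e4.png

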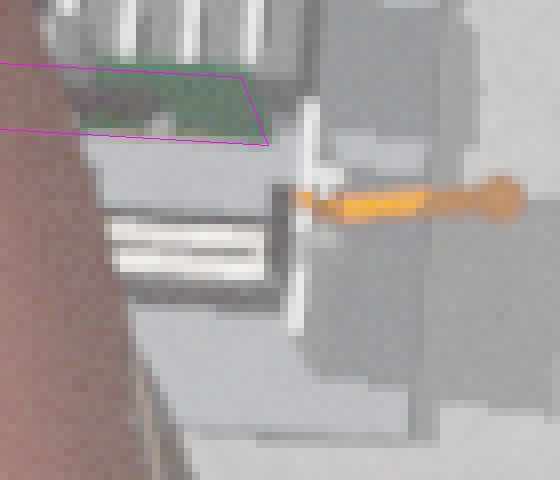

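move_arm([
  [1.5,0,0,0,0,0],
  [4,0.1,-0.1,0,0,0],
  [6.5,0.15,-0.2,0,0,0],
  [8,0.15,-0.2,0,0,0],
  [8.5,0.15,-0.2,0,0,0],
  [8.5,0.15,-0.2,0,0,0],
  [8.5,0.15,-0.2,0,0,0],
])

```text
clock: 7.6
tool_pos: [0.5638, 0.1677, 0.1913]
ee_rot: [0.072, 1.568, -0.071]
contact_force: [0.7, 0.6, -1.5]
finger_gap: 0.0112
```

```bash
cat >> ov.py <<'E'
yaw=-.0908
y=np.array([-np.sin(yaw),np.cos(yaw),0]);x=np.array([np.cos(yaw),np.sin(yaw),0]);z=np.array([0,0,1.])
C=np.array([.5644,.167,0])
def cagelines(C=C):
    b=[[C+s*.064*y+h*z for h in(.012,.09)] for s in(1,-1)]
    b.append([C+s*.05*y+.029*z for s in (1,-1)])
    for s in(1,-1): b.append([C+s*.073*y+.105*z,C+s*(.073+.0487)*y+.140*z])
    for s in(1,-1): b.append([C+s*.059*y+.09*z+u*x for u in(-.0065,.0065)])
    b.append([C+a*x+s*.05*y+.029*z for a,s in((.007,1),(.007,-1),(-.007,-1),(-.007,1),(.007,1))])
    return b
def cardbox():
    st=robot.get_state(); c=st['tool_pos']-[0,0,.0755]
    return [c-x*.002+a*y+b*z for a,b in((.062,0),(-.062,0),(-.062,.08),(.062,.08),(.062,0))]
E
python3 -c "
from ov import *
plan([.5644,.167,.1855],-.0908)
overlay('f1','side',215,240,310,355,7,[cardbox()]+cagelines())
overlay('f2','top',180,190,310,265,6,[cardbox()]+cagelines())
"
```

```text
t 7.6 pos [0.5638 0.1677 0.1913] head -0.0908 F [ 0.7  0.6 -1.5] gap 0.0112
shift [ 0.58 -0.06  0.07] turn [-0.    0.08 -0.02]
```

View pics/f1.png

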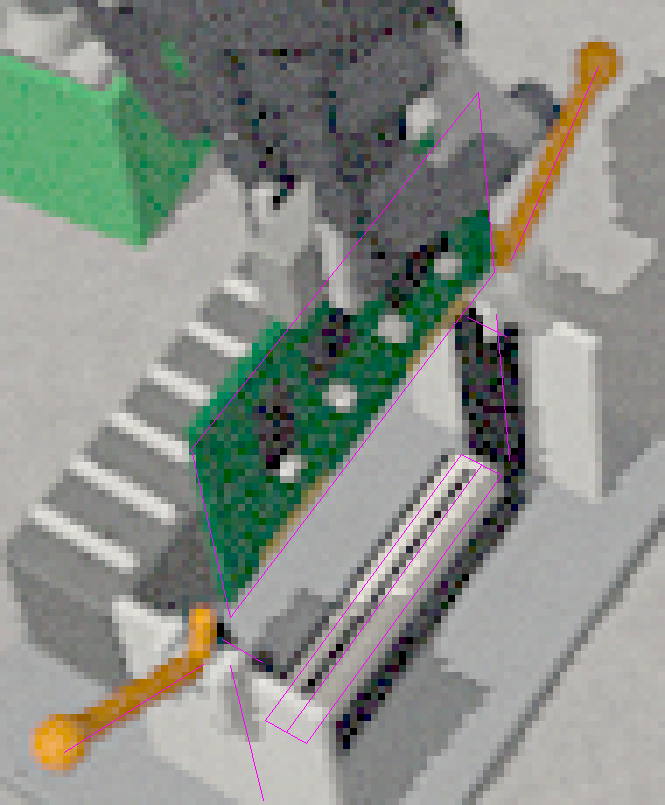

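View pics/f2.png

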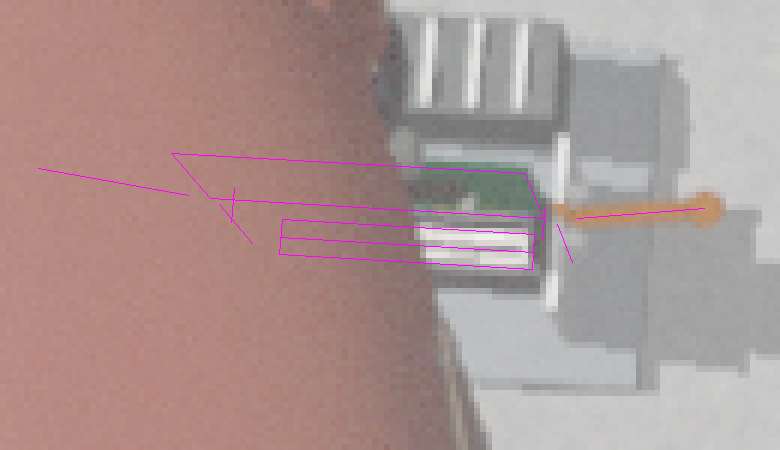

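```bash
python3 -c "
from ov import *
im=eyes.snapshot('side')
overlay('f3','side',238,295,268,335,16,[cardbox()],im=im,gain=1.8)
overlay('f4','side',265,255,295,295,16,[cardbox()]+cagelines(),im=im,gain=1.8)
a=cv2.imread('pics/f3.png');b=cv2.imread('pics/f4.png');cv2.imwrite('pics/f5.png',cv2.resize(np.hstack([a,b]),(800,533)))
"
```

View pics/f5.png

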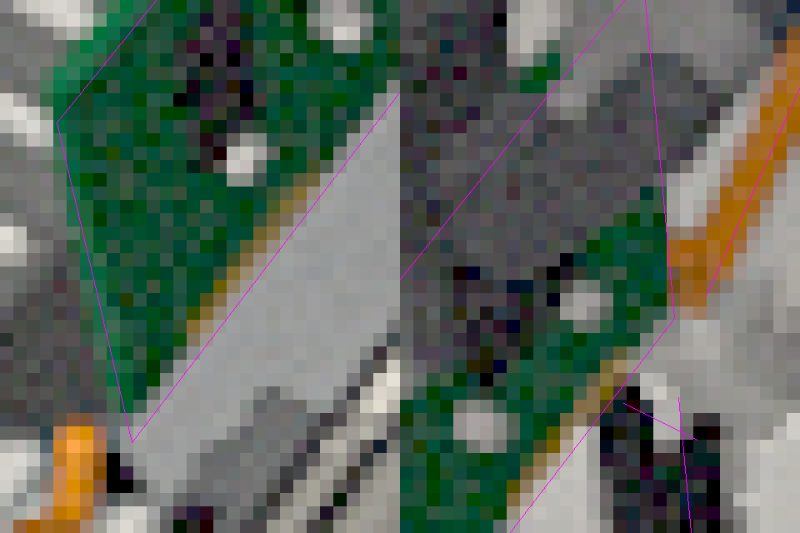

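move_arm([
  [0.6,-0.1,0,0,0,0],
  [1.2,-0.15,0,0,0,0],
  [1.8,-0.15,0,0,0,0],
  [2.0,-0.15,0,0,0,0],
  [2.0,-0.15,0,0,0,0],
])

```text
clock: 8.25
tool_pos: [0.5629, 0.1663, 0.1702]
ee_rot: [0.071, 1.57, -0.071]
contact_force: [-1.0, -0.2, -0.1]
finger_gap: 0.0113
```

```bash
python3 -c "
from ov import *
plan([.5644,.167,.1655],-.0908);print(robot.get_state()['wrist_torque'])
im=eyes.snapshot('side')
overlay('g1','side',215,240,310,355,7,[],im=im,gain=1.8)
"
```

```text
t 8.25 pos [0.5629 0.1663 0.1702] head -0.0905 F [-1.  -0.2 -0.1] gap 0.0113
shift [0.47 0.08 0.15] turn [ 0.02 -0.02  0.01]
[-0.04580824  0.17399575 -0.07877561]
```

View pics/g1.png

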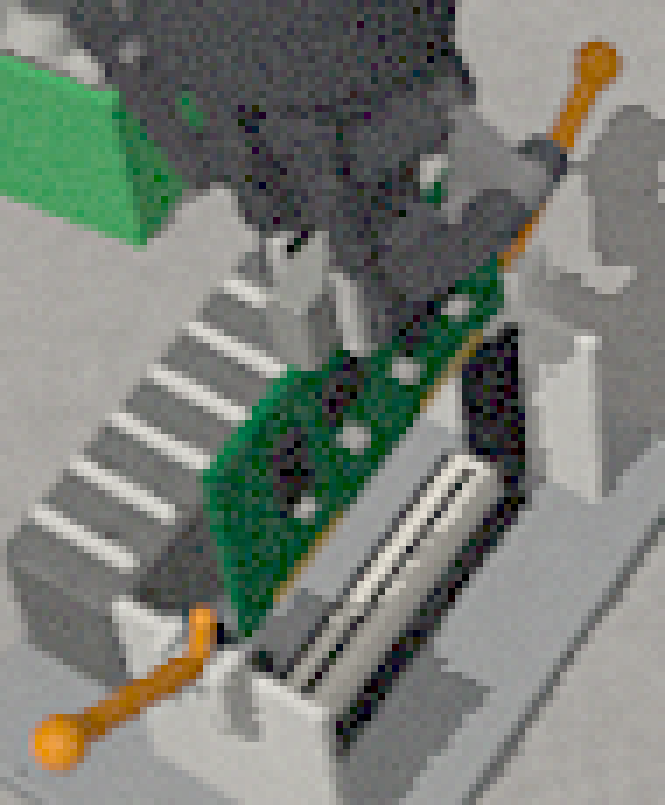

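move_arm([
  [0,0,0,0,0,0],
])

```text
clock: 8.4
tool_pos: [0.5629, 0.1663, 0.1703]
ee_rot: [0.071, 1.57, -0.071]
contact_force: [-0.3, -0.1, 0.1]
finger_gap: 0.011
```

```bash
python3 -c "
from ov import *
plan([.5644,.167,.1655],-.0908);print(robot.get_state()['wrist_torque'])"
```

```text
t 8.4 pos [0.5629 0.1663 0.1703] head -0.0905 F [-0.3 -0.1  0.1] gap 0.011
shift [0.48 0.08 0.15] turn [ 0.02 -0.02  0.01]
[-0.08845451  0.25376531 -0.03028175]
```

```bash
python3 -c "
from ov import *
im=eyes.snapshot('side')
overlay('f3','side',236,305,266,345,16,[],im=im,gain=2.6)
overlay('f4','side',270,265,300,305,16,[],im=im,gain=2.6)
a=cv2.imread('pics/f3.png');b=cv2.imread('pics/f4.png');cv2.imwrite('pics/g2.png',cv2.resize(np.hstack([a,b]),(800,533)))
"
```

```text
(no output)
```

View pics/g2.png

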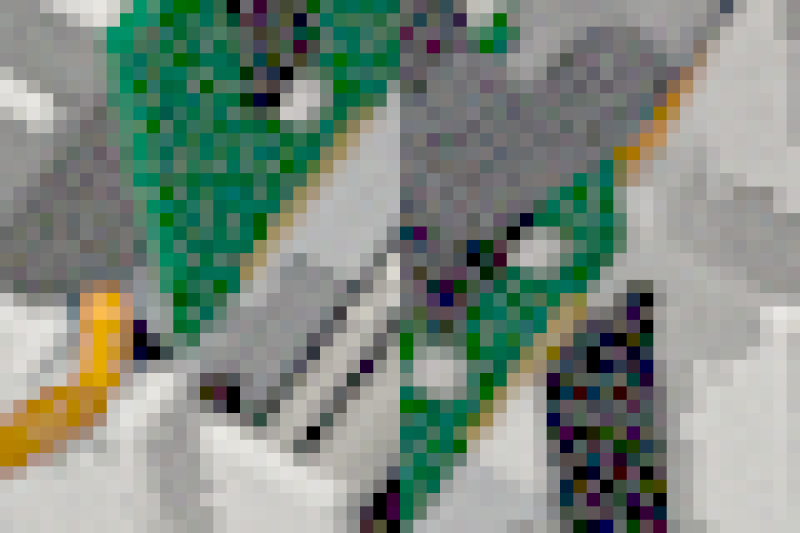

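```bash
python3 - <<'E'
import cv2,numpy as np
def ov(src,x0,y0,x1,y1,k,out,g=2.2):
    im=cv2.imread(src)[y0:y1,x0:x1]; c=cv2.resize(im,None,fx=k,fy=k,interpolation=cv2.INTER_NEAREST)
    c=(255*(c/255.)**(1/g)).astype(np.uint8)
    for i in range(0,x1-x0,5): cv2.putText(c,str(x0+i),(i*k,8),0,.3,(0,0,255),1); cv2.line(c,(i*k,10),(i*k,14),(0,0,255),1)
    for i in range(5,y1-y0,5): cv2.putText(c,str(y0+i),(0,i*k+3),0,.3,(0,0,255),1)
    cv2.imwrite(out,c)
ov('pics/top0.png',205,202,285,246,10,'pics/h1.png')
ov('pics/side0.png',225,265,305,370,7,'pics/h2.png')
E
```

```text
(no output)
```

View pics/h1.png

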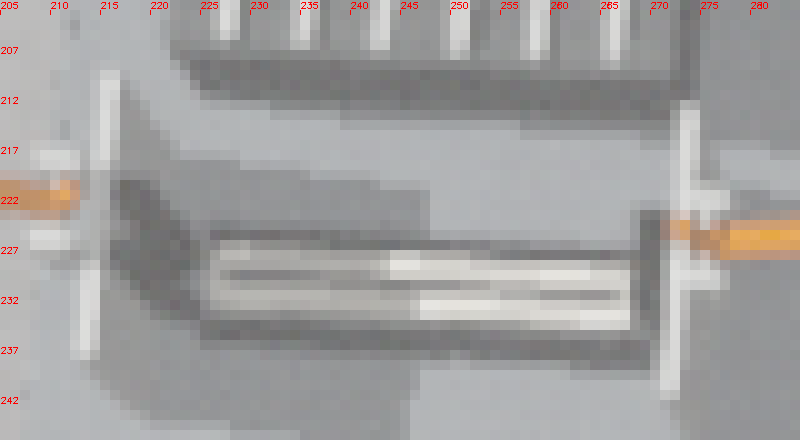

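View pics/h2.png

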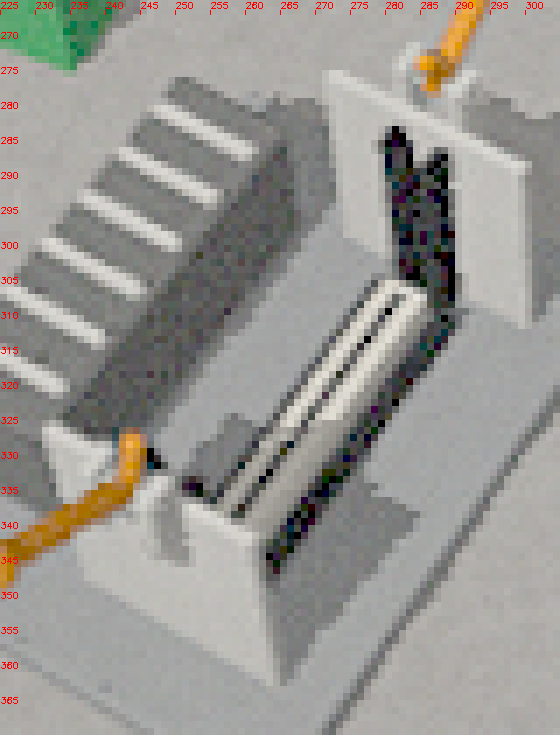

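```bash
python3 - <<'E'
from ov import *
R_=atz('side',(284.6,285),.09);L_=atz('side',(249.5,333),.09);print('mouth',R_,L_,(R_+L_)/2,np.arctan2(-(L_-R_)[0],(L_-R_)[1]))
for z_ in (.027,.032):
  a=atz('side',(258.5,338),z_);b=atz('side',(283,307),z_);print('slit side',a,b,np.arctan2(-(a-b)[0],(a-b)[1]))
  a=atz('top',(227.5,229.4),z_);b=atz('top',(268,231.4),z_);print('slit top',a,b,(a+b)/2,np.arctan2(-(a-b)[0],(a-b)[1]))
# plates top
a=[atz('top',p,.095) for p in((216,209),(213.6,238),(274,212),(271.8,242))]
print(np.array(a)); 
b=[atz('side',p,.095) for p in((231.5,325),(261.5,342),(272,275),(300,288))];print(np.array(b))
for q in (a,b):
  q=np.array(q);l=(q[0]+q[1])/2;r=(q[2]+q[3])/2;print((l+r)/2,np.linalg.norm(l-r),np.arctan2(-(l-r)[0],(l-r)[1]),[np.arctan2(*(q[i]-q[i+1])[[1,0]]) for i in(0,2)])
E
```

```text
mouth [0.55919773 0.10539569 0.09      ] [0.56833514 0.2264638  0.09      ] [0.56376643 0.16592975 0.09      ] -0.07533048089133189
slit side [0.5704213  0.20200671 0.027     ] [0.55970828 0.1187498  0.027     ] -0.12797099408839274
slit top [0.56816512 0.21407854 0.027     ] [0.56040978 0.11820377 0.027     ] [0.56428745 0.16614115 0.027     ] -0.08071457735228824
slit side [0.56867269 0.20408767 0.032     ] [0.55802638 0.12134917 0.032     ] -0.12797099408839221
slit top [0.56719363 0.21333152 0.032     ] [0.55946562 0.11779463 0.032     ] [0.56332962 0.16556308 0.032     ] -0.080714577352289
[[0.60288978 0.2298915  0.095     ]
 [0.5362128  0.23525849 0.095     ]
 [0.59186201 0.09837249 0.095     ]
 [0.52309964 0.10446612 0.095     ]]
[[0.60484753 0.22852961 0.095     ]
 [0.53783634 0.23489837 0.095     ]
 [0.59142954 0.09765118 0.095     ]
 [0.52679278 0.10177333 0.095     ]]
[0.56351606 0.16699715 0.095     ] 0.13170995002561933 -0.09177310418667502 [np.float64(-0.08031914263269796), np.float64(-0.08838780477796315)]
[0.56522655 0.16571312 0.095     ] 0.13256714769881425 -0.09239237143141778 [np.float64(-0.09475563601173326), np.float64(-0.06368781413517047)]
```

move_arm([
  [-0.4,0,0,0,0,0],
  [-0.5,0,0,0,0,0],
  [-0.5,0.06,0.04,0,0,0],
  [-0.5,0.12,0.08,0,0,0],
  [-0.5,0.12,0.08,0,0,0],
  [-0.5,0.12,0.08,0,0,0],
])

```text
clock: 9.05
tool_pos: [0.5639, 0.1675, 0.1752]
ee_rot: [0.071, 1.57, -0.071]
contact_force: [0.5, -0.2, -2.5]
finger_gap: 0.0113
```

```bash
python3 -c "
from ov import *
plan([.5644,.167,.1655],-.0908);print(robot.get_state()['wrist_torque'])"
```

```text
t 9.05 pos [0.5639 0.1675 0.1752] head -0.0905 F [ 0.5 -0.2 -2.5] gap 0.0113
shift [ 0.97 -0.04  0.06] turn [ 0.02 -0.01  0.  ]
[0.06006395 0.00775843 0.03734831]
```

move_arm([
  [0.2,0,0,0,0,0],
  [0.4,0,0,0,0,0],
  [0.5,0,0,0,0,0],
  [0.5,0,0,0,0,0],
])

```text
clock: 9.45
tool_pos: [0.5638, 0.1675, 0.1701]
ee_rot: [0.071, 1.57, -0.071]
contact_force: [-0.1, 0.5, -3.2]
finger_gap: 0.0112
```

```bash
python3 -c "
from ov import *
plan([.5644,.167,.1655],-.0908);print(robot.get_state()['wrist_torque'])"
```

```text
t 9.45 pos [0.5638 0.1675 0.1701] head -0.0905 F [-0.1  0.5 -3.2] gap 0.0112
shift [ 0.45 -0.04  0.07] turn [ 0.01 -0.02 -0.01]
[0.16846294 0.00329048 0.04611662]
```

Free at the height where it touched before. Going on down in small steps.

move_arm([
  [0.15,0,0,0,0,0],
  [0.3,0,0,0,0,0],
  [0.4,0,0,0,0,0],
  [0.4,0,0,0,0,0],
])

```text
clock: 9.85
tool_pos: [0.5639, 0.1675, 0.1662]
ee_rot: [0.071, 1.57, -0.071]
contact_force: [0.9, 0.5, -2.3]
finger_gap: 0.011
```

```bash
python3 -c "
from ov import *
plan([.5644,.167,.1655],-.0908);print(robot.get_state()['wrist_torque'])"
```

```text
t 9.85 pos [0.5639 0.1675 0.1662] head -0.0905 F [ 0.9  0.5 -2.3] gap 0.011
shift [ 0.07 -0.04  0.06] turn [ 0.02 -0.01 -0.01]
[ 0.23142846 -0.12568276  0.02746393]
```

move_arm([
  [0.15,0,0,0,0,0],
  [0.3,0,0,0,0,0],
  [0.4,0,0,0,0,0],
  [0.4,0,0,0,0,0],
])

```text
clock: 10.25
tool_pos: [0.5639, 0.1675, 0.1621]
ee_rot: [0.071, 1.57, -0.071]
contact_force: [1.0, 0.4, -3.2]
finger_gap: 0.0109
```

```bash
python3 -c "
from ov import *
plan([.5644,.167,.1655],-.0908);print(robot.get_state()['wrist_torque'])
overlay('i1','side',215,240,310,355,7,[],gain=2)"
```

```text
t 10.25 pos [0.5639 0.1675 0.1621] head -0.0905 F [ 1.   0.4 -3.2] gap 0.0109
shift [-0.34 -0.04  0.05] turn [ 0.02 -0.01 -0.  ]
[ 0.34890787 -0.09042977  0.01542636]
```

View pics/i1.png

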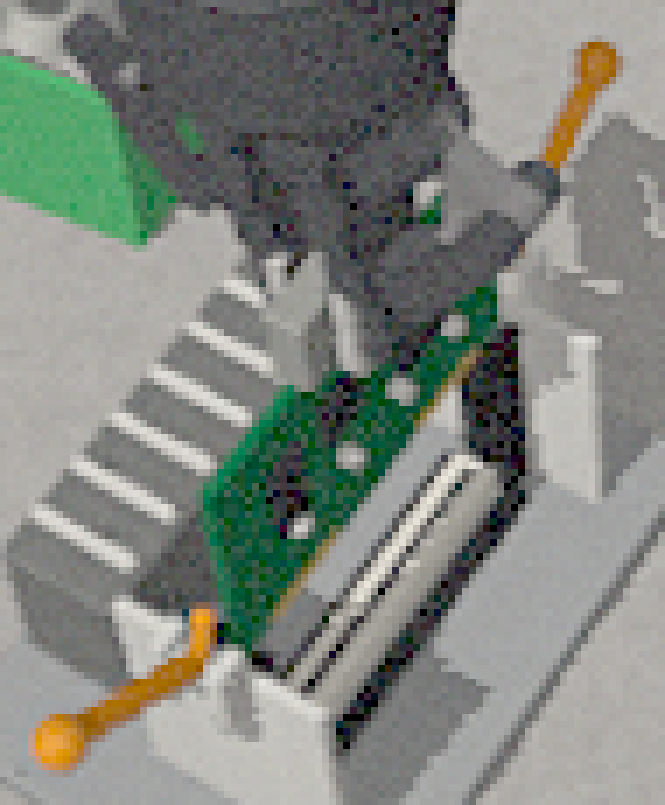

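move_arm([
  [0,0.06,0.04,0,0,0],
  [0,0.06,0.04,0,0,0],
  [0,0.06,0.04,0,0,0],
])

```text
clock: 10.6
tool_pos: [0.5643, 0.1679, 0.1623]
ee_rot: [0.071, 1.57, -0.071]
contact_force: [0.1, -0.9, -2.3]
finger_gap: 0.0113
```

```bash
python3 -c "
from ov import *
plan([.5644,.167,.1655],-.0908);print(robot.get_state()['wrist_torque'])"
```

```text
t 10.6 pos [0.5643 0.1679 0.1623] head -0.0907 F [ 0.1 -0.9 -2.3] gap 0.0113
shift [-0.32 -0.09  0.01] turn [ 0.01 -0.    0.02]
[ 0.00271057  0.02127954 -0.01604163]
```

move_arm([
  [0,0.06,0,0,0,0],
  [0,0.12,0,0,0,0],
  [0.2,0.12,0,0,0,0],
  [0.4,0.12,0,0,0,0],
  [0.5,0.12,0,0,0,0],
  [0.5,0.12,0,0,0,0],
])

```text
clock: 11.2
tool_pos: [0.5643, 0.1691, 0.157]
ee_rot: [0.071, 1.57, -0.071]
contact_force: [-0.7, -0.0, -1.8]
finger_gap: 0.0111
```

```bash
python3 -c "
from ov import *
plan([.5644,.167,.1655],-.0908);print(robot.get_state()['wrist_torque'])"
```

```text
t 11.2 pos [0.5643 0.1691 0.157 ] head -0.0906 F [-0.7 -0.  -1.8] gap 0.0111
shift [-0.85 -0.21  0.03] turn [ 0.01 -0.02  0.01]
[-0.04850851  0.02214122 -0.02546474]
```

move_arm([
  [0.15,0,0,0,0,0],
  [0.3,0,0,0,0,0],
  [0.45,0,0,0,0,0],
  [0.6,0,0,0,0,0],
  [0.6,0,0,0,0,0],
])

```text
clock: 11.7
tool_pos: [0.5643, 0.1692, 0.151]
ee_rot: [0.071, 1.57, -0.071]
contact_force: [-0.2, -0.3, -2.4]
finger_gap: 0.0112
```

```bash
python3 -c "
from ov import *
plan([.5644,.167,.1655],-.0908);print(robot.get_state()['wrist_torque'])"
```

```text
t 11.7 pos [0.5643 0.1692 0.151 ] head -0.0905 F [-0.2 -0.3 -2.4] gap 0.0112
shift [-1.45 -0.22  0.03] turn [ 0.02 -0.02  0.01]
[0.00013503 0.03924094 0.00748127]
```

move_arm([
  [0.2,0,0,0,0,0],
  [0.4,0,0,0,0,0],
  [0.6,0,0,0,0,0],
  [0.8,0,0,0,0,0],
  [1.0,0,0,0,0,0],
  [1.0,0,0,0,0,0],
])

```text
clock: 12.3
tool_pos: [0.5643, 0.1692, 0.141]
ee_rot: [0.071, 1.57, -0.071]
contact_force: [-0.5, -0.4, -2.3]
finger_gap: 0.0113
```

```bash
python3 -c "
from ov import *
plan([.5644,.167,.1655],-.0908);print(robot.get_state()['wrist_torque'])
overlay('i2','side',215,240,310,355,7,[],gain=2)"
```

```text
t 12.3 pos [0.5643 0.1692 0.141 ] head -0.0905 F [-0.5 -0.4 -2.3] gap 0.0113
shift [-2.45 -0.22  0.03] turn [ 0.02 -0.02  0.01]
[-0.00057667  0.00911966 -0.00709024]
```

View pics/i2.png

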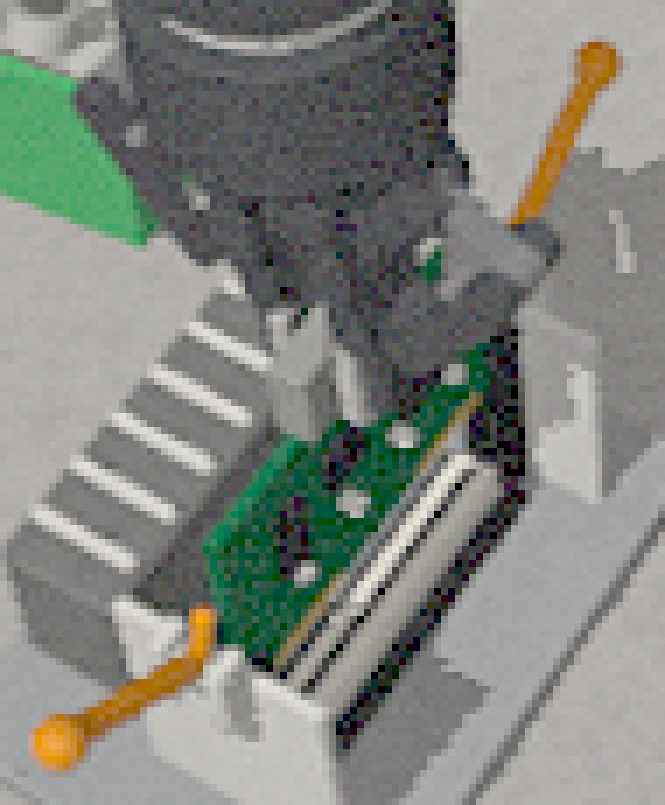

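move_arm([
  [0.3,0,0,0,0,0],
  [0.7,0,0,0,0,0],
  [1.1,0,0,0,0,0],
  [1.5,0,0,0,0,0],
  [1.9,0,0,0,0,0],
  [2.2,0,0,0,0,0],
  [2.4,0,0,0,0,0],
  [2.4,0,0,0,0,0],
])

```text
clock: 13.15
tool_pos: [0.5643, 0.1692, 0.117]
ee_rot: [0.071, 1.57, -0.071]
contact_force: [-0.5, -0.1, -1.5]
finger_gap: 0.0109
```

```bash
python3 -c "
from ov import *
plan([.5644,.167,.1655],-.0908);print(robot.get_state()['wrist_torque'])"
```

```text
t 13.15 pos [0.5643 0.1692 0.117 ] head -0.0905 F [-0.5 -0.1 -1.5] gap 0.0109
shift [-4.85 -0.22  0.02] turn [ 0.02 -0.02  0.01]
[-0.02336167 -0.01342541 -0.05819946]
```

move_arm([
  [0.1,0,0,0,0,0],
  [0.2,0,0,0,0,0],
  [0.3,0,0,0,0,0],
  [0.4,0,0,0,0,0],
  [0.5,0,0,0,0,0],
  [0.5,0,0,0,0,0],
])

```text
clock: 13.75
tool_pos: [0.5644, 0.1692, 0.1122]
ee_rot: [0.071, 1.57, -0.071]
contact_force: [0.2, 0.7, -2.7]
finger_gap: 0.0112
```

move_arm([
  [0.05,0,0,0,0,0],
  [0.05,0,0,0,0,0],
])

```text
clock: 13.95
tool_pos: [0.5645, 0.1692, 0.1118]
ee_rot: [0.071, 1.57, -0.071]
contact_force: [0.5, -0.6, -2.1]
finger_gap: 0.0111
```

move_arm([
  [0.05,0,0,0,0,0],
  [0.05,0,0,0,0,0],
])

```text
clock: 14.15
tool_pos: [0.5645, 0.1692, 0.1113]
ee_rot: [0.071, 1.57, -0.071]
contact_force: [0.4, -0.5, -1.6]
finger_gap: 0.0112
```

move_arm([
  [0.05,0,0,0,0,0],
  [0.05,0,0,0,0,0],
])

```text
clock: 14.35
tool_pos: [0.5645, 0.1692, 0.1107]
ee_rot: [0.071, 1.57, -0.071]
contact_force: [-0.1, 0.3, -3.3]
finger_gap: 0.0111
```

```bash
python3 -c "
from ov import *
plan([.5644,.167,.1655],-.0908);print(robot.get_state()['wrist_torque'])"
```

```text
t 14.35 pos [0.5645 0.1692 0.1107] head -0.0906 F [-0.1  0.3 -3.3] gap 0.0111
shift [-5.48 -0.22  0.01] turn [ 0.01 -0.    0.  ]
[-0.05484082 -0.00454565  0.00643855]
```

move_arm([
  [0.05,0,0,0,0,0],
  [0.05,0,0,0,0,0],
])

```text
clock: 14.55
tool_pos: [0.5644, 0.1692, 0.1102]
ee_rot: [0.071, 1.57, -0.071]
contact_force: [-0.2, -0.5, -1.4]
finger_gap: 0.0111
```

move_arm([
  [0.05,0,0,0,0,0],
  [0.05,0,0,0,0,0],
])

```text
clock: 14.75
tool_pos: [0.5645, 0.1692, 0.1097]
ee_rot: [0.071, 1.57, -0.071]
contact_force: [1.0, -0.4, -2.6]
finger_gap: 0.0115
```

move_arm([
  [0.05,0,0,0,0,0],
  [0.05,0,0,0,0,0],
])

```text
clock: 14.95
tool_pos: [0.5645, 0.1692, 0.1092]
ee_rot: [0.071, 1.57, -0.071]
contact_force: [-0.2, 0.6, -2.2]
finger_gap: 0.0109
```

move_arm([
  [0.05,0,0,0,0,0],
  [0.05,0,0,0,0,0],
])

```text
clock: 15.15
tool_pos: [0.5644, 0.1692, 0.1087]
ee_rot: [0.071, 1.57, -0.071]
contact_force: [-0.0, 0.7, -3.0]
finger_gap: 0.0115
```

move_arm([
  [0.05,0,0,0,0,0],
  [0.05,0,0,0,0,0],
])

```text
clock: 15.35
tool_pos: [0.5644, 0.1692, 0.1082]
ee_rot: [0.071, 1.57, -0.071]
contact_force: [-0.2, -0.8, -2.4]
finger_gap: 0.0111
```

move_arm([
  [0.05,0,0,0,0,0],
  [0.05,0,0,0,0,0],
])

```text
clock: 15.55
tool_pos: [0.5645, 0.1692, 0.1077]
ee_rot: [0.071, 1.57, -0.071]
contact_force: [-0.1, -0.1, -2.7]
finger_gap: 0.0112
```

move_arm([
  [0.05,0,0,0,0,0],
  [0.05,0,0,0,0,0],
])

```text
clock: 15.75
tool_pos: [0.5645, 0.1692, 0.1073]
ee_rot: [0.071, 1.57, -0.071]
contact_force: [1.0, 0.4, -2.7]
finger_gap: 0.0111
```

move_arm([
  [0.05,0,0,0,0,0],
  [0.05,0,0,0,0,0],
])

```text
clock: 15.95
tool_pos: [0.5644, 0.1692, 0.1067]
ee_rot: [0.071, 1.57, -0.071]
contact_force: [0.2, 0.3, -1.3]
finger_gap: 0.0113
```

move_arm([
  [0.05,0,0,0,0,0],
  [0.05,0,0,0,0,0],
])

```text
clock: 16.15
tool_pos: [0.5644, 0.1692, 0.1062]
ee_rot: [0.071, 1.57, -0.071]
contact_force: [-0.7, 0.3, -2.1]
finger_gap: 0.0112
```

move_arm([
  [0.05,0,0,0,0,0],
  [0.05,0,0,0,0,0],
])

```text
clock: 16.35
tool_pos: [0.5646, 0.1692, 0.106]
ee_rot: [0.071, 1.569, -0.071]
contact_force: [-0.8, 0.1, 0.2]
finger_gap: 0.0111
```

move_arm([
  [0,0,0,0,0,0],
  [0,0,0,0,0,0],
])

```text
clock: 16.55
tool_pos: [0.5646, 0.1692, 0.106]
ee_rot: [0.071, 1.569, -0.071]
contact_force: [-0.9, 0.7, 1.8]
finger_gap: 0.011
```

move_arm([
  [0.02,0,0,0,0,0],
  [0.02,0,0,0,0,0],
])

```text
clock: 16.75
tool_pos: [0.5647, 0.1692, 0.106]
ee_rot: [0.071, 1.569, -0.071]
contact_force: [-2.1, -0.4, 5.5]
finger_gap: 0.0114
```

```bash
python3 -c "
from ov import *
plan([.5644,.167,.1655],-.0908);print(robot.get_state()['wrist_torque'])
overlay('j1','side',215,240,310,355,7,[],gain=2)"
```

```text
t 16.75 pos [0.5647 0.1692 0.106 ] head -0.0905 F [-2.1 -0.4  5.5] gap 0.0114
shift [-5.95 -0.22 -0.  ] turn [ 0.01  0.03 -0.01]
[-0.02308416  0.38442561 -0.05200745]
```

View pics/j1.png

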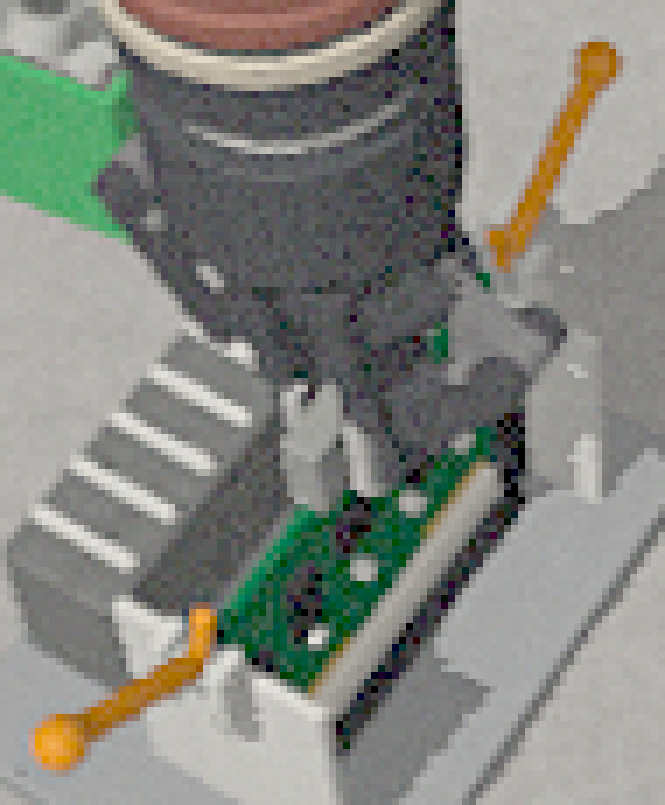

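move_arm([
  [-0.02,0,0,0,0,0],
  [-0.02,0,0,0,0,0],
])

```text
clock: 17.0
tool_pos: [0.5647, 0.1692, 0.106]
ee_rot: [0.071, 1.569, -0.071]
contact_force: [-0.6, 0.1, 4.8]
finger_gap: 0.0114
```

move_arm([
  [0,0,0,0,0,0],
  [0,0,0,0,0,0],
  [0,0,0,0,0,0],
  [0,0,0,0,0,0],
  [0,0,0,0,0,0],
  [0,0,0,0,0,0],
], gripper=0.3)

```text
clock: 17.6
tool_pos: [0.5645, 0.1692, 0.1058]
ee_rot: [0.071, 1.57, -0.071]
contact_force: [1.2, 0.6, 0.5]
finger_gap: 0.0558
```

```bash
python3 -c "
from ov import *
plan([.5644,.167,.1655],-.0908);print(robot.get_state()['wrist_torque'])
overlay('j2','side',215,240,310,355,7,[],gain=2)"
```

```text
t 17.6 pos [0.5645 0.1692 0.1058] head -0.0905 F [1.2 0.6 0.5] gap 0.0558
shift [-5.97 -0.22  0.01] turn [ 0.01 -0.   -0.  ]
[-0.04041188  0.03885047 -0.02293129]
```

View pics/j2.png

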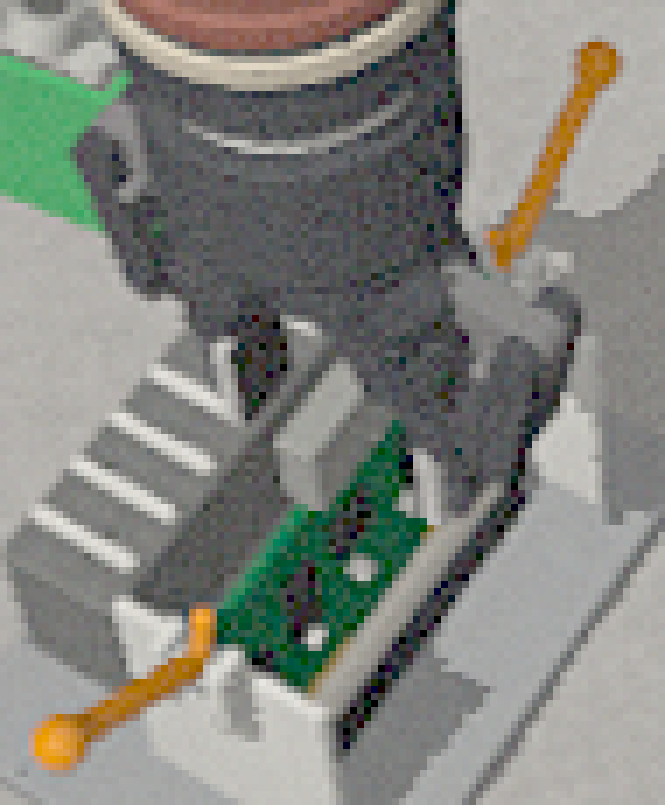

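move_arm([
  [-0.8,0,0,0,0,0],
  [-2.5,0,0,0,0,0],
  [-5,0,0,0,0,0],
  [-8,0,0,0,0,0],
  [-9.5,0,0,0,0,0],
  [-9.5,0,0,0,0,0],
])

```text
clock: 18.25
tool_pos: [0.566, 0.1695, 0.2038]
ee_rot: [0.072, 1.565, -0.07]
contact_force: [0.5, -0.1, -1.2]
finger_gap: 0.0562
```

move_arm([
  [0,2,0,0,0,0],
  [0,6,0,0,0,0],
  [0,10,0,0,0,0],
  [0,14,0,0,0,0],
  [0,15.5,0,0,0,0],
  [0,15.5,0,0,0,0],
], gripper=-1)

```text
clock: 18.85
tool_pos: [0.5778, 0.3253, 0.1996]
ee_rot: [0.069, 1.571, -0.069]
contact_force: [0.1, -0.4, -0.3]
finger_gap: 0.0002
```

```bash
cat >> ov.py <<'E'
Y0=-.0905
def cg():
    st=robot.get_state(); M=R.from_rotvec(st['ee_rot']).as_matrix()
    d=st['tool_pos']-[.5645,.1668,0]; ca,sa=np.cos(Y0),np.sin(Y0)
    print('t',round(st['clock'],2),'cage x %.1f y %.1f z %.1f mm'%((d[0]*ca+d[1]*sa)*1e3,(-d[0]*sa+d[1]*ca)*1e3,d[2]*1e3),'head',np.arctan2(M[1,2],M[0,2]).round(4),'F',st['contact_force'].round(1),'gap',round(st['finger_gap'],4))
E
python3 -c "
from ov import *
cg()
s=eyes.snapshot('side');t=eyes.snapshot('top')
overlay('k1','side',195,200,325,370,4.6,[],im=s,gain=2)
overlay('k2','top',170,180,320,260,5,[],im=t,gain=2)"
```

```text
t 18.85 cage x -1.1 y 159.0 z 199.6 mm head -0.0879 F [ 0.1 -0.4 -0.3] gap 0.0002
```

View pics/k1.png

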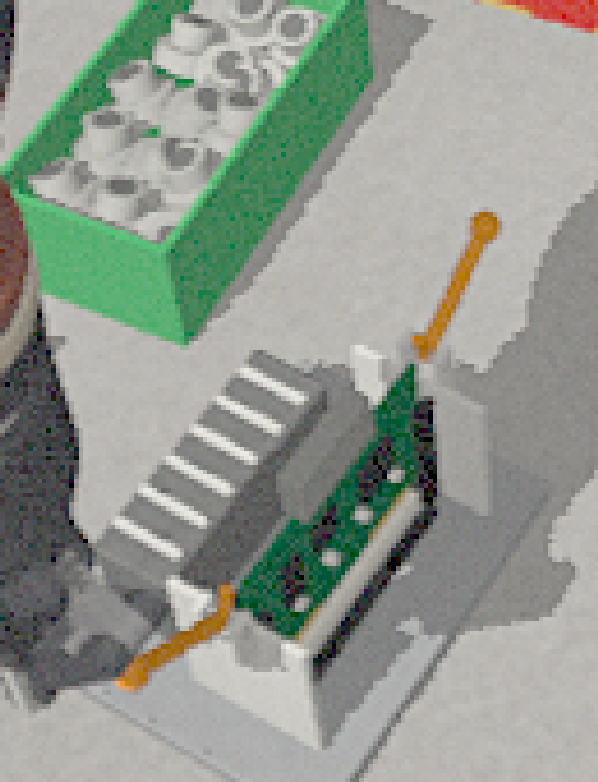

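View pics/k2.png

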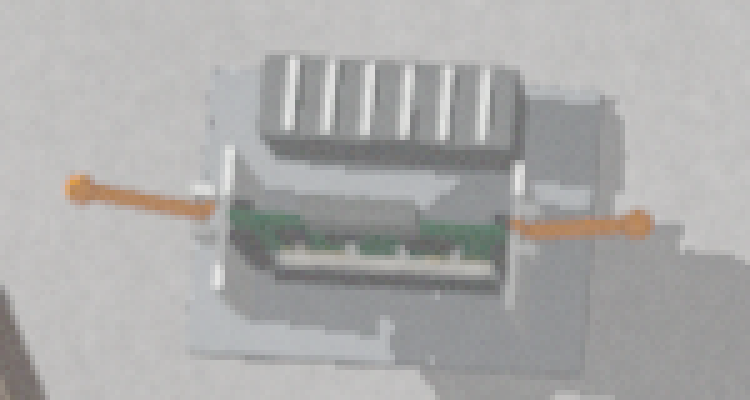

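move_arm([
  [3,0,0.1,0,0,0],
  [6.5,0,0.1,0,0,0],
  [6.5,-1,0.1,0,0,0],
  [6.5,-2,0.1,0,0,0],
  [6.5,-3,0.1,0,0,0],
  [6.5,-3,0.1,0,0,0],
])

```text
clock: 19.55
tool_pos: [0.579, 0.296, 0.1411]
ee_rot: [0.078, 1.564, -0.063]
contact_force: [-2.3, 15.0, 10.7]
finger_gap: 0.0001
```

```bash
python3 -c "
from ov import *
cg()
s=eyes.snapshot('side')
overlay('k3','side',195,240,325,370,5,[],im=s,gain=2)"
```

```text
t 19.55 cage x 2.8 y 130.0 z 141.1 mm head -0.09 F [-2.3 15.  10.7] gap 0.0001
```

View pics/k3.png

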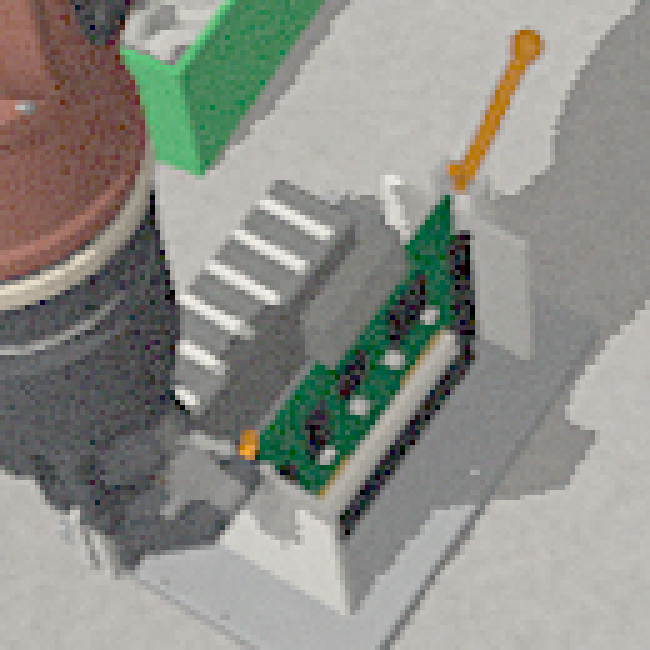

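move_arm([
  [0,0,0,0,0,0],
])

```text
clock: 19.7
tool_pos: [0.5791, 0.2959, 0.1409]
ee_rot: [0.077, 1.563, -0.064]
contact_force: [-1.9, 12.4, 9.7]
finger_gap: 0.0001
```

```bash
python3 -c "
from ov import *
cg();plan([.5785,.3,.13],-.0905)"
```

```text
t 19.7 cage x 2.8 y 129.9 z 140.9 mm head -0.09 F [-1.9 12.4  9.7] gap 0.0001
t 19.7 pos [0.5791 0.2959 0.1409] head -0.09 F [-1.9 12.4  9.7] gap 0.0001
shift [ 1.09  0.39 -0.1 ] turn [ 0.03  0.33 -0.47]
```

move_arm([
  [-0.4,-0.2,0,0,0,0],
  [-0.8,-0.4,0,0,0,0],
  [-0.8,-0.4,0,0,0,0],
])

```text
clock: 20.0
tool_pos: [0.5779, 0.2892, 0.1469]
ee_rot: [0.073, 1.566, -0.07]
contact_force: [0.2, 3.0, 2.9]
finger_gap: -0.0003
```

```bash
python3 -c "
from ov import *
cg()"
```

```text
t 20.0 cage x 2.3 y 123.1 z 146.9 mm head -0.0915 F [0.2 3.  2.9] gap -0.0003
```

move_arm([
  [-1,1,0,0,0,0],
  [-5,1,-0.2,0,0,0],
  [-5.5,-3.5,-0.2,0,0,0],
  [-5.5,-8,-0.2,0,0,0],
  [-5.5,-12.5,-0.2,0,0,0],
  [-5.5,-17,-0.2,0,0,0],
  [-5.5,-21.5,-0.2,0,0,0],
  [-5.5,-26,-0.2,0,0,0],
])

```text
clock: 20.8
tool_pos: [0.5503, 0.0281, 0.1998]
ee_rot: [0.071, 1.569, -0.072]
contact_force: [0.6, -0.6, -0.4]
finger_gap: 0.0003
```

```bash
python3 -c "
from ov import *
cg()
s=eyes.snapshot('side')
overlay('k4','side',195,240,325,370,5,[],im=s,gain=2)"
```

```text
t 20.8 cage x -1.6 y -139.4 z 199.8 mm head -0.0914 F [ 0.6 -0.6 -0.4] gap 0.0003
```

View pics/k4.png

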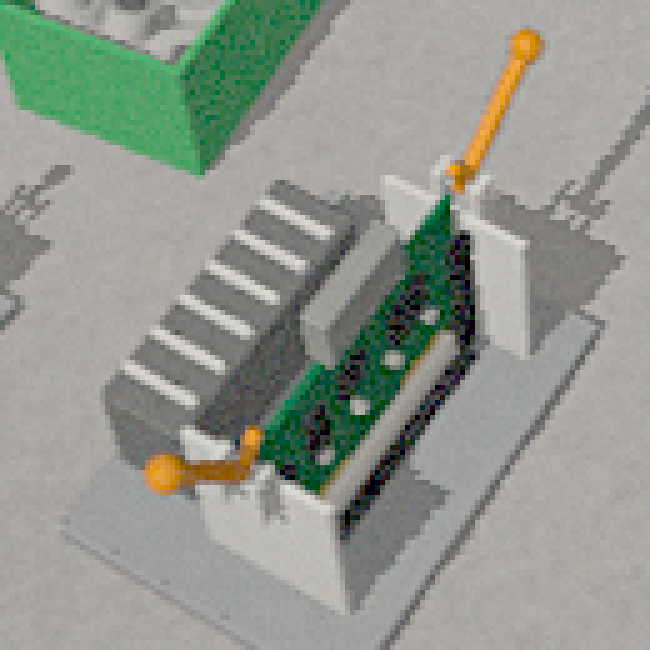

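```bash
cat >> ov.py <<'E'
def knob(s,q):
    a=q-.3; yy=np.array([.0904,.9959,0]); return np.array([.5645,.1668,0])+s*yy*(.073+.06*np.sin(a))+np.array([0,0,.105+.06*np.cos(a)])
def qs(s,uv,cam='side'):
    Q=np.linspace(-.1,1.4,151); d=[np.linalg.norm(proj(cam,knob(s,q))[0]-uv) for q in Q]; i=int(np.argmin(d)); return Q[i],d[i]
def findq(im=None,cam='side'):
    if im is None: im=eyes.snapshot(cam)
    h=cv2.cvtColor(im,cv2.COLOR_RGB2HSV); m=((h[...,0]>8)&(h[...,0]<20)&(h[...,1]>170)&(h[...,2]>90)).astype(np.uint8)
    # ball: distance transform max near arc
    dt=cv2.distanceTransform(cv2.copyMakeBorder(m,1,1,1,1,cv2.BORDER_CONSTANT),cv2.DIST_L2,5)[1:-1,1:-1]; dt=cv2.GaussianBlur(dt,(0,0),1)
    for s in(1,-1):
        best=None
        for q in np.linspace(-.1,1.4,76):
            u,v=proj(cam,knob(s,q))[0].round().astype(int)
            w=dt[v-4:v+5,u-4:u+5]; j=np.unravel_index(w.argmax(),w.shape)
            if best is None or w.max()>best[0]: best=(w.max(),(u-4+j[1],v-4+j[0]))
        print(cam,'LR'[s<0],'ball',best,'q,err',qs(s,best[1],cam))
E
python3 -c "
from ov import *
im=cv2.imread('pics/side0.png')[:,:,::-1].copy();findq(im)
im=cv2.imread('pics/top0.png')[:,:,::-1].copy();findq(im,'top')
findq()
print(qs(1,(228.2,334.6)))"
```

```text
side L ball (np.float32(2.7933533), (np.int64(223), np.int64(346))) q,err (np.float64(1.23), np.float64(0.876553616163988))
side R ball (np.float32(2.3497732), (np.int64(299), np.int64(249))) q,err (np.float64(1.17), np.float64(0.4068442023868255))
top L ball (np.float32(1.3471032), (np.int64(185), np.int64(217))) q,err (np.float64(1.3099999999999998), np.float64(0.8121319972139632))
top R ball (np.float32(1.5643904), (np.int64(297), np.int64(224))) q,err (np.float64(1.25), np.float64(0.04736093966982201))
side L ball (np.float32(2.872788), (np.int64(227), np.int64(334))) q,err (np.float64(0.87), np.float64(1.474681285090813))
side R ball (np.float32(2.170169), (np.int64(300), np.int64(249))) q,err (np.float64(1.26), np.float64(0.15881573936406604))
(np.float64(0.87), np.float64(0.15990109880277795))
```

move_arm([
  [0,-2,0.1,0,0,0],
  [3.5,-2.2,0.1,0,0,0],
  [6.4,-2.2,0.1,0,0,0],
  [6.4,-1,0.1,0,0,0],
  [6.3,0,0.1,0,0,0],
  [5.8,0.8,0.1,0,0,0],
  [5.4,1.5,0.1,0,0,0],
  [5.1,2.2,0.1,0,0,0],
])

```text
clock: 21.7
tool_pos: [0.554, 0.0467, 0.1535]
ee_rot: [0.062, 1.567, -0.086]
contact_force: [-22.0, -36.9, 48.6]
finger_gap: -0.0003
```

```bash
python3 -c "
from ov import *
cg()
s=eyes.snapshot('side')
findq(s)
overlay('k5','side',195,220,325,350,5,[],im=s,gain=2)"
```

```text
t 21.7 cage x 0.4 y -120.5 z 153.5 mm head -0.0939 F [-22.  -36.9  48.6] gap -0.0003
side L ball (np.float32(2.9371116), (np.int64(227), np.int64(334))) q,err (np.float64(0.87), np.float64(1.474681285090813))
side R ball (np.float32(2.1802862), (np.int64(295), np.int64(249))) q,err (np.float64(0.87), np.float64(0.5156799834097714))
```

View pics/k5.png

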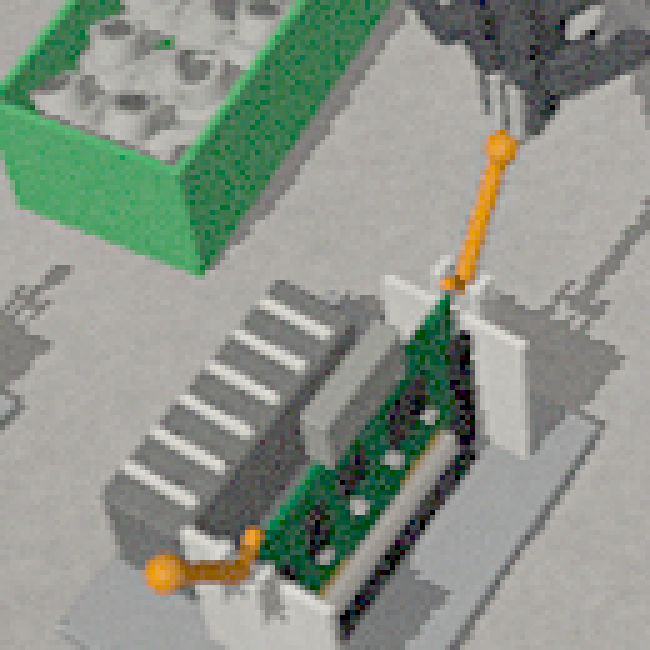

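move_arm([
  [0,-0.8,0,0,0,0],
  [0,-1.2,0,0,0,0],
  [0.8,-1.2,0,0,0,0],
  [1.4,-1.2,0,0,0,0],
  [1.4,-1.2,0,0,0,0],
])

```text
clock: 22.25
tool_pos: [0.552, 0.0414, 0.1326]
ee_rot: [0.071, 1.572, -0.07]
contact_force: [-0.1, -0.1, 0.4]
finger_gap: 0.0001
```

```bash
python3 -c "
from ov import *
cg()
s=eyes.snapshot('side')
findq(s)
overlay('k6','side',250,200,330,300,7,[],im=s,gain=2)"
```

```text
t 22.25 cage x -1.1 y -126.0 z 132.6 mm head -0.09 F [-0.1 -0.1  0.4] gap 0.0001
side L ball (np.float32(2.909727), (np.int64(227), np.int64(334))) q,err (np.float64(0.87), np.float64(1.474681285090813))
side R ball (np.float32(2.2946596), (np.int64(294), np.int64(249))) q,err (np.float64(0.8200000000000001), np.float64(0.9877871483586681))
```

View pics/k6.png

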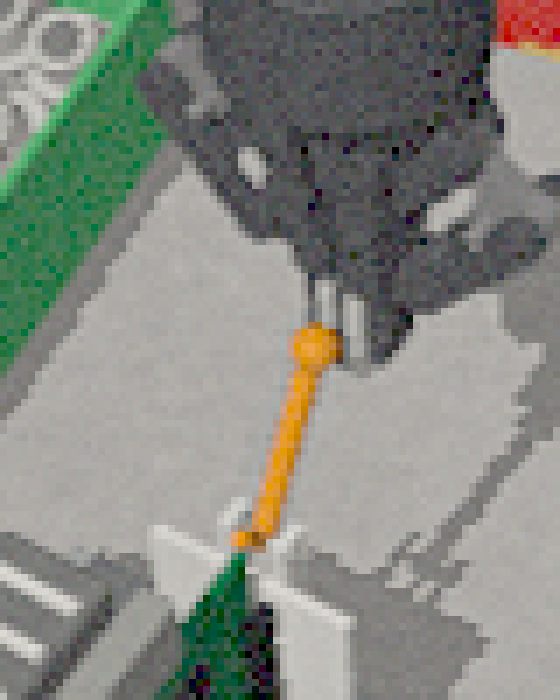

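move_arm([
  [0,0.3,0.1,0,0,0],
  [-0.2,0.6,0.1,0,0,0],
  [-0.4,0.8,0.1,0,0,0],
  [-0.5,0.9,0.1,0,0,0],
])

```text
clock: 22.7
tool_pos: [0.5547, 0.0497, 0.1391]
ee_rot: [0.071, 1.57, -0.071]
contact_force: [-0.9, -1.6, -1.6]
finger_gap: 0.0001
```

```bash
python3 -c "
from ov import *
cg()
findq()"
```

```text
t 22.7 cage x 0.8 y -117.5 z 139.1 mm head -0.0904 F [-0.9 -1.6 -1.6] gap 0.0001
side L ball (np.float32(2.9371116), (np.int64(227), np.int64(334))) q,err (np.float64(0.87), np.float64(1.474681285090813))
side R ball (np.float32(2.3149626), (np.int64(293), np.int64(250))) q,err (np.float64(0.75), np.float64(0.6786980616972188))
```

move_arm([
  [-1,-1.5,0,0,0,0],
  [-5.2,-1.5,0,0,0,0],
  [-5.8,3,0,0,0,0],
  [-5.8,7.8,0,0,0,0],
  [-5.8,12.5,0,0,0,0],
  [-5.8,17,0,0,0,0],
  [-5.8,21.8,0,0,0,0],
  [-5.8,26,0,0,0,0],
])

```text
clock: 23.55
tool_pos: [0.5786, 0.31, 0.1979]
ee_rot: [0.072, 1.569, -0.07]
contact_force: [0.1, -1.3, 0.9]
finger_gap: 0.0
```

```bash
python3 -c "
from ov import *
cg()
findq()"
```

```text
t 23.55 cage x 1.1 y 143.9 z 197.9 mm head -0.0904 F [ 0.1 -1.3  0.9] gap 0.0
side L ball (np.float32(0.9566668), (np.int64(231), np.int64(335))) q,err (np.float64(0.8400000000000001), np.float64(2.571678771522027))
side R ball (np.float32(2.2688956), (np.int64(293), np.int64(250))) q,err (np.float64(0.75), np.float64(0.6786980616972188))
```

move_arm([
  [4.5,0,-0.1,0,0,0],
  [6.2,0,-0.1,0,0,0],
  [6.2,-0.8,-0.1,0,0,0],
  [6.2,-1.6,-0.1,0,0,0],
  [6.0,-2.2,-0.1,0,0,0],
  [5.7,-2.7,-0.1,0,0,0],
  [5.4,-3.1,-0.1,0,0,0],
  [5.2,-3.5,-0.1,0,0,0],
])

```text
clock: 24.4
tool_pos: [0.5746, 0.2737, 0.1459]
ee_rot: [0.072, 1.568, -0.07]
contact_force: [-0.0, 4.1, -1.3]
finger_gap: 0.0001
```

```bash
python3 -c "
from ov import *
cg()
"
```

```text
t 24.4 cage x 0.4 y 107.4 z 145.9 mm head -0.0906 F [-0.   4.1 -1.3] gap 0.0001
```

move_arm([
  [-1,1.5,0,0,0,0],
  [-5,1.5,0,0,0,0],
  [-5.4,-3,0,0,0,0],
  [-5.4,-7.8,0,0,0,0],
  [-5.4,-12.5,0,0,0,0],
  [-5.4,-17,0,0,0,0],
  [-5.4,-21.8,0,0,0,0],
  [-5.4,-24.2,0,0,0,0],
])

```text
clock: 25.2
tool_pos: [0.5514, 0.029, 0.1993]
ee_rot: [0.072, 1.569, -0.074]
contact_force: [1.1, 0.9, 0.6]
finger_gap: -0.0
```

```bash
python3 -c "
from ov import *
cg()
s=eyes.snapshot('side')
findq(s)
overlay('k7','side',195,220,325,350,5,[],im=s,gain=2)"
```

```text
t 25.2 cage x -0.6 y -138.4 z 199.3 mm head -0.0929 F [1.1 0.9 0.6] gap -0.0
side L ball (np.float32(3.0565116), (np.int64(233), np.int64(325))) q,err (np.float64(0.5800000000000001), np.float64(0.5267887634935635))
side R ball (np.float32(2.3756914), (np.int64(293), np.int64(250))) q,err (np.float64(0.75), np.float64(0.6786980616972188))
```

View pics/k7.png

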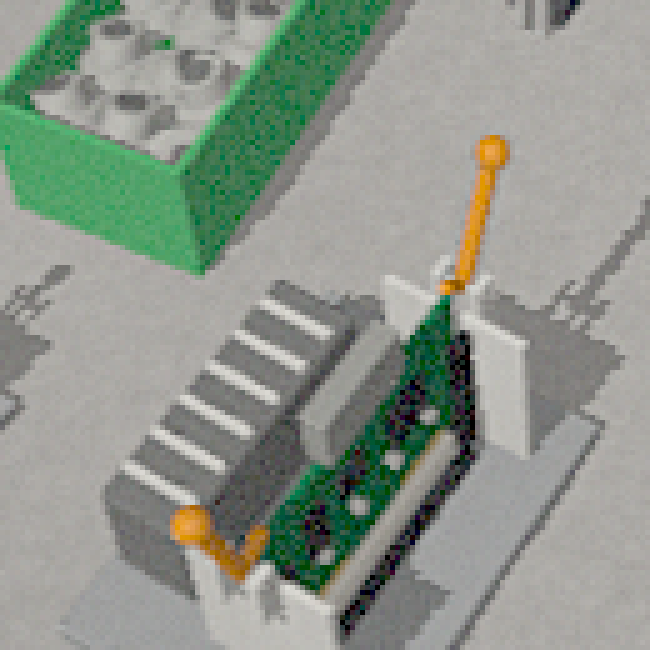

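move_arm([
  [4.5,0,0.1,0,0,0],
  [6.0,0,0.1,0,0,0],
  [6.0,0.9,0.1,0,0,0],
  [6.0,1.7,0.1,0,0,0],
  [5.8,2.3,0.1,0,0,0],
  [5.5,2.9,0.1,0,0,0],
  [5.2,3.4,0.1,0,0,0],
  [5.1,3.8,0.1,0,0,0],
])

```text
clock: 26.05
tool_pos: [0.5568, 0.0698, 0.149]
ee_rot: [0.068, 1.569, -0.074]
contact_force: [-1.1, -9.9, -3.2]
finger_gap: 0.0002
```

```bash
python3 -c "
from ov import *
cg()
findq()
"
```

```text
t 26.05 cage x 1.1 y -97.3 z 149.0 mm head -0.0906 F [-1.1 -9.9 -3.2] gap 0.0002
side L ball (np.float32(3.0565116), (np.int64(233), np.int64(325))) q,err (np.float64(0.5800000000000001), np.float64(0.5267887634935635))
side R ball (np.float32(2.4013085), (np.int64(287), np.int64(255))) q,err (np.float64(0.41000000000000003), np.float64(1.0438440351501135))
```

move_arm([
  [-1,-1.5,0,0,0,0],
  [-5,-1.5,0,0,0,0],
  [-5.2,3,-0.1,0,0,0],
  [-5.2,7.8,-0.1,0,0,0],
  [-5.2,12.5,-0.1,0,0,0],
  [-5.2,17,-0.1,0,0,0],
  [-5.2,21.8,-0.1,0,0,0],
  [-5.2,22.8,-0.1,0,0,0],
])

```text
clock: 26.9
tool_pos: [0.5764, 0.3025, 0.2015]
ee_rot: [0.07, 1.567, -0.065]
contact_force: [0.6, -0.3, 0.2]
finger_gap: 0.0003
```

```bash
python3 -c "
from ov import *
cg()
s=eyes.snapshot('side')
findq(s)
overlay('k8','side',195,220,325,350,5,[],im=s,gain=2)"
```

```text
t 26.9 cage x -0.4 y 136.2 z 201.5 mm head -0.0862 F [ 0.6 -0.3  0.2] gap 0.0003
side L ball (np.float32(1.0365511), (np.int64(237), np.int64(329))) q,err (np.float64(0.62), np.float64(4.979234351773418))
side R ball (np.float32(2.3497696), (np.int64(289), np.int64(254))) q,err (np.float64(0.49), np.float64(0.25579235070575906))
```

View pics/k8.png

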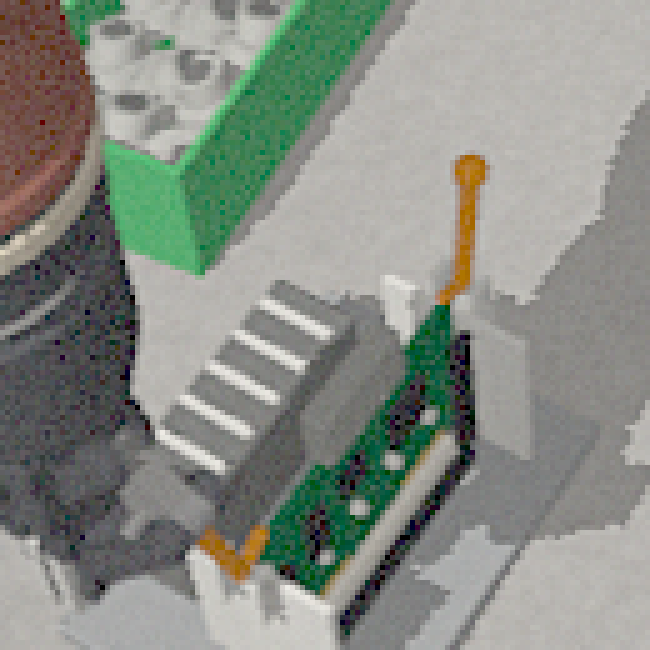

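move_arm([
  [4.5,0,0,0,0,0],
  [6.0,0,0,0,0,0],
  [6.0,-0.9,0,0,0,0],
  [6.0,-1.7,0,0,0,0],
  [5.8,-2.4,0,0,0,0],
  [5.5,-3.0,0,0,0,0],
  [5.3,-3.4,0,0,0,0],
  [5.2,-3.7,0,0,0,0],
])

```text
clock: 27.75
tool_pos: [0.5734, 0.2616, 0.1489]
ee_rot: [0.073, 1.568, -0.068]
contact_force: [2.3, 8.7, -6.2]
finger_gap: -0.0001
```

```bash
python3 -c "
from ov import *
cg()
findq()
"
```

```text
t 27.75 cage x 0.3 y 95.2 z 148.9 mm head -0.0902 F [ 2.3  8.7 -6.2] gap -0.0001
side L ball (np.float32(4.0201972e-05), (np.int64(237), np.int64(331))) q,err (np.float64(0.66), np.float64(5.993288937030936))
side R ball (np.float32(2.2070746), (np.int64(289), np.int64(254))) q,err (np.float64(0.49), np.float64(0.25579235070575906))
```

move_arm([
  [-1,1.5,0,0,0,0],
  [-5,1.5,0,0,0,0],
  [-5.2,-3,0,0,0,0],
  [-5.2,-7.8,0,0,0,0],
  [-5.2,-12.5,0,0,0,0],
  [-5.2,-17,0,0,0,0],
  [-5.2,-21,0,0,0,0],
  [-5.2,-22,0,0,0,0],
])

```text
clock: 28.6
tool_pos: [0.5528, 0.0377, 0.2011]
ee_rot: [0.073, 1.568, -0.075]
contact_force: [0.9, 0.4, 0.2]
finger_gap: -0.0
```

```bash
python3 -c "
from ov import *
cg()
s=eyes.snapshot('side')
findq(s)
overlay('k9','side',195,220,325,350,5,[],im=s,gain=2)"
```

```text
t 28.6 cage x -0.0 y -129.6 z 201.1 mm head -0.0942 F [0.9 0.4 0.2] gap -0.0
side L ball (np.float32(2.8475554), (np.int64(236), np.int64(321))) q,err (np.float64(0.44000000000000006), np.float64(0.23233442517980754))
side R ball (np.float32(2.3497696), (np.int64(289), np.int64(254))) q,err (np.float64(0.49), np.float64(0.25579235070575906))
```

View pics/k9.png

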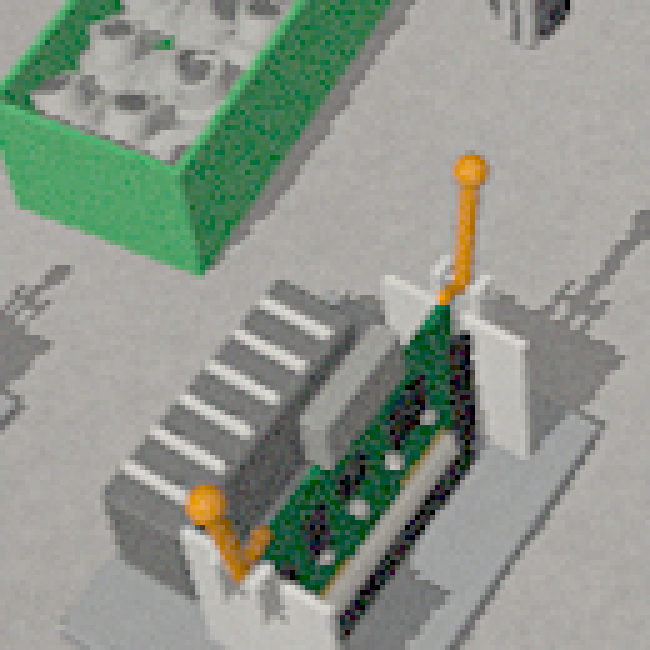

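move_arm([
  [4.5,0,0,0,0,0],
  [5.8,0,0,0,0,0],
  [5.8,1.0,0,0,0,0],
  [5.8,2.0,0,0,0,0],
  [5.6,2.8,0,0,0,0],
  [5.4,3.3,0,0,0,0],
  [5.2,3.7,0,0,0,0],
  [5.2,4.0,0,0,0,0],
])

```text
clock: 29.45
tool_pos: [0.5565, 0.081, 0.1486]
ee_rot: [0.068, 1.569, -0.074]
contact_force: [-2.1, -10.3, -2.4]
finger_gap: 0.0001
```

```bash
python3 -c "
from ov import *
cg()
findq()
"
```

```text
t 29.45 cage x -0.2 y -86.2 z 148.6 mm head -0.0904 F [ -2.1 -10.3  -2.4] gap 0.0001
side L ball (np.float32(2.870357), (np.int64(236), np.int64(321))) q,err (np.float64(0.44000000000000006), np.float64(0.23233442517980754))
side R ball (np.float32(2.574768), (np.int64(284), np.int64(259))) q,err (np.float64(0.23), np.float64(0.869839006242516))
```

move_arm([
  [-1,-1.5,0,0,0,0],
  [-5,-1.5,0,0,0,0],
  [-5.2,3,0,0,0,0],
  [-5.2,7.8,0,0,0,0],
  [-5.2,12.5,0,0,0,0],
  [-5.2,17,0,0,0,0],
  [-5.2,20,0,0,0,0],
  [-5.2,20.6,0,0,0,0],
])

```text
clock: 30.3
tool_pos: [0.5755, 0.2905, 0.2015]
ee_rot: [0.07, 1.567, -0.066]
contact_force: [-0.1, -0.1, -0.2]
finger_gap: -0.0002
```

```bash
python3 -c "
from ov import *
cg()
findq()"
```

```text
t 30.3 cage x -0.3 y 124.1 z 201.5 mm head -0.0867 F [-0.1 -0.1 -0.2] gap -0.0002
side L ball (np.float32(1.1902277), (np.int64(239), np.int64(327))) q,err (np.float64(0.54), np.float64(5.618205600552186))
side R ball (np.float32(2.2682126), (np.int64(285), np.int64(258))) q,err (np.float64(0.28), np.float64(0.6756359399760887))
```

move_arm([
  [4.5,0,0,0,0,0],
  [5.6,0,0,0,0,0],
  [5.6,-1.0,0,0,0,0],
  [5.6,-2.0,0,0,0,0],
  [5.4,-2.8,0,0,0,0],
  [5.3,-3.4,0,0,0,0],
  [5.2,-3.8,0,0,0,0],
  [5.2,-4.1,0,0,0,0],
])

```text
clock: 31.15
tool_pos: [0.572, 0.2467, 0.149]
ee_rot: [0.074, 1.568, -0.068]
contact_force: [0.8, 10.3, -6.2]
finger_gap: -0.0006
```

```bash
python3 -c "
from ov import *
cg()
s=eyes.snapshot('side')
overlay('l1','side',195,220,325,350,5,[],im=s,gain=2)"
```

```text
t 31.15 cage x 0.3 y 80.3 z 149.0 mm head -0.0903 F [ 0.8 10.3 -6.2] gap -0.0006
```

View pics/l1.png

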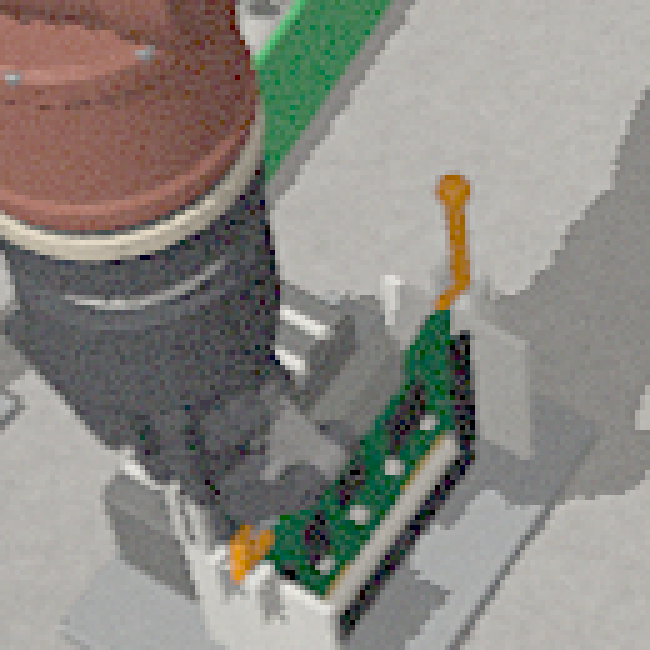

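move_arm([
  [-1,1.5,0,0,0,0],
  [-5,1.5,0,0,0,0],
  [-5.2,-3,0,0,0,0],
  [-5.2,-7.8,0,0,0,0],
  [-5.2,-12.5,0,0,0,0],
  [-5.2,-17,0,0,0,0],
  [-5.2,-19,0,0,0,0],
  [-5.2,-19.5,0,0,0,0],
])

```text
clock: 32.0
tool_pos: [0.554, 0.0486, 0.2013]
ee_rot: [0.073, 1.568, -0.075]
contact_force: [0.0, -0.0, -0.5]
finger_gap: -0.0003
```

```bash
python3 -c "
from ov import *
cg()
s=eyes.snapshot('side')
findq(s)
overlay('l2','side',195,220,325,350,5,[],im=s,gain=2)"
```

```text
t 32.0 cage x 0.2 y -118.6 z 201.3 mm head -0.0942 F [ 0.  -0.  -0.5] gap -0.0003
side L ball (np.float32(2.893851), (np.int64(241), np.int64(314))) q,err (np.float64(0.18999999999999997), np.float64(0.579671031083823))
side R ball (np.float32(2.600298), (np.int64(285), np.int64(258))) q,err (np.float64(0.28), np.float64(0.6756359399760887))
```

View pics/l2.png

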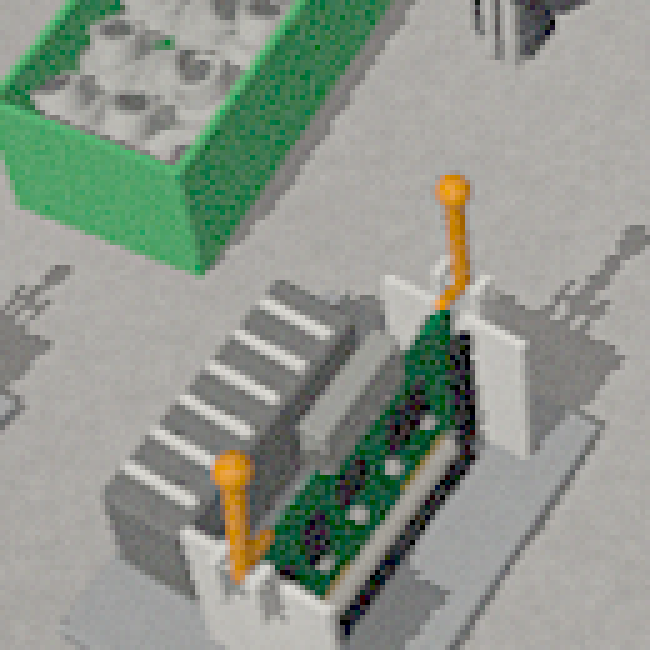

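move_arm([
  [4.5,0,0,0,0,0],
  [5.5,0,0,0,0,0],
  [5.5,1.2,0,0,0,0],
  [5.5,2.3,0,0,0,0],
  [5.4,3.1,0,0,0,0],
  [5.3,3.7,0,0,0,0],
  [5.3,4.1,0,0,0,0],
  [5.3,4.4,0,0,0,0],
])

```text
clock: 32.85
tool_pos: [0.5577, 0.0944, 0.1473]
ee_rot: [0.067, 1.57, -0.075]
contact_force: [-0.6, -13.2, -6.1]
finger_gap: 0.0001
```

```bash
python3 -c "
from ov import *
cg()
findq()"
```

```text
t 32.85 cage x -0.2 y -72.7 z 147.3 mm head -0.0907 F [ -0.6 -13.2  -6.1] gap 0.0001
side L ball (np.float32(2.8975015), (np.int64(241), np.int64(314))) q,err (np.float64(0.18999999999999997), np.float64(0.579671031083823))
side R ball (np.float32(2.5748105), (np.int64(280), np.int64(265))) q,err (np.float64(0.0), np.float64(0.8830758585555931))
```

move_arm([
  [0,0.1,0,0,0,0],
  [0,0.2,0,0,0,0],
  [0,0.2,0,0,0,0],
])

```text
clock: 33.2
tool_pos: [0.5577, 0.0947, 0.1472]
ee_rot: [0.066, 1.57, -0.078]
contact_force: [-1.8, -19.1, -5.9]
finger_gap: 0.0002
```

```bash
python3 -c "
from ov import *
cg()
findq()"
```

```text
t 33.2 cage x -0.2 y -72.4 z 147.2 mm head -0.0919 F [ -1.8 -19.1  -5.9] gap 0.0002
side L ball (np.float32(2.828937), (np.int64(241), np.int64(314))) q,err (np.float64(0.18999999999999997), np.float64(0.579671031083823))
side R ball (np.float32(2.597151), (np.int64(280), np.int64(265))) q,err (np.float64(0.0), np.float64(0.8830758585555931))
```

move_arm([
  [-1,-1.5,0,0,0,0],
  [-5,-1.5,0,0,0,0],
  [-5.2,3,0,0,0,0],
  [-5.2,7.8,0,0,0,0],
  [-5.2,12.5,0,0,0,0],
  [-5.2,17,0,0,0,0],
  [-5.2,18.5,0,0,0,0],
  [-5.2,18.5,0,0,0,0],
])

```text
clock: 34.05
tool_pos: [0.5747, 0.2846, 0.1998]
ee_rot: [0.069, 1.568, -0.067]
contact_force: [0.1, -0.8, 0.6]
finger_gap: -0.0001
```

```bash
python3 -c "
from ov import *
cg()
findq()"
```

```text
t 34.05 cage x -0.5 y 118.2 z 199.8 mm head -0.0868 F [ 0.1 -0.8  0.6] gap -0.0001
side L ball (np.float32(1.500292), (np.int64(242), np.int64(323))) q,err (np.float64(0.39), np.float64(5.827678839967084))
side R ball (np.float32(2.197549), (np.int64(281), np.int64(264))) q,err (np.float64(0.04000000000000001), np.float64(0.5488327654241892))
```

move_arm([
  [4.5,0,0.05,0.2,0,0],
  [5.3,0,0.05,0.2,0,0],
  [5.3,-1.2,0.05,0.2,0,0],
  [5.3,-2.3,0.05,0.2,0,0],
  [5.3,-3.1,0.05,0.2,0,0],
  [5.2,-3.7,0.05,0.2,0,0],
  [5.2,-4.1,0.05,0.2,0,0],
  [5.2,-4.5,0.05,0.2,0,0],
])

```text
clock: 34.9
tool_pos: [0.5719, 0.239, 0.1477]
ee_rot: [0.078, 1.568, -0.069]
contact_force: [3.6, 22.6, -7.5]
finger_gap: 0.0001
```

```bash
python3 -c "
from ov import *
cg()"
```

```text
t 34.9 cage x 0.9 y 72.5 z 147.7 mm head -0.0931 F [ 3.6 22.6 -7.5] gap 0.0001
```

move_arm([
  [0,1,0,0,0,0],
  [-1,1.8,0,0,0,0],
  [-4,2,0,0,0,0],
  [-7,2,0,0,0,0],
  [-10,2,0,0,0,0],
  [-11,-2,0,0,0,0],
  [-11,-7,0,0,0,0],
  [-11,-12,0,0,0,0],
])

```text
clock: 35.7
tool_pos: [0.5599, 0.1164, 0.2584]
ee_rot: [0.072, 1.567, -0.073]
contact_force: [1.0, -0.4, 0.8]
finger_gap: 0.0002
```

move_arm([
  [0,-5,-2,0,0,0],
  [0,-10,-5,0,0,0],
  [0,-15,-8,0,0,0],
  [0,-20,-10,0,0,0],
  [0,-24,-10,0,0,0],
  [0,-24,-10,0,0,0],
  [0,-24,-10,0,0,0],
])

```text
clock: 36.4
tool_pos: [0.4376, -0.1139, 0.2579]
ee_rot: [0.076, 1.568, -0.077]
contact_force: [-0.3, 0.8, -0.5]
finger_gap: -0.0
```

```bash
python3 -c "
from ov import *
cg()
s=eyes.snapshot('side');t=eyes.snapshot('top')
findq(s);findq(t,'top')
overlay('m1','side',215,240,310,350,7,[],im=s,gain=2)
overlay('m2','top',170,180,320,260,5,[],im=t,gain=2)
cv2.imwrite('pics/m3.png',s[:,:,::-1])"
```

```text
t 36.4 cage x -101.0 y -291.0 z 257.9 mm head -0.0974 F [-0.3  0.8 -0.5] gap -0.0
side L ball (np.float32(2.794438), (np.int64(244), np.int64(310))) q,err (np.float64(0.04000000000000001), np.float64(1.1320136742079192))
side R ball (np.float32(2.4043593), (np.int64(281), np.int64(263))) q,err (np.float64(0.07), np.float64(1.0843789992585675))
top L ball (np.float32(1.819204), (np.int64(213), np.int64(217))) q,err (np.float64(0.04999999999999999), np.float64(0.06448174251625931))
top R ball (np.float32(1.8125511), (np.int64(267), np.int64(220))) q,err (np.float64(0.04999999999999999), np.float64(0.19096168328295526))
```

View pics/m1.png

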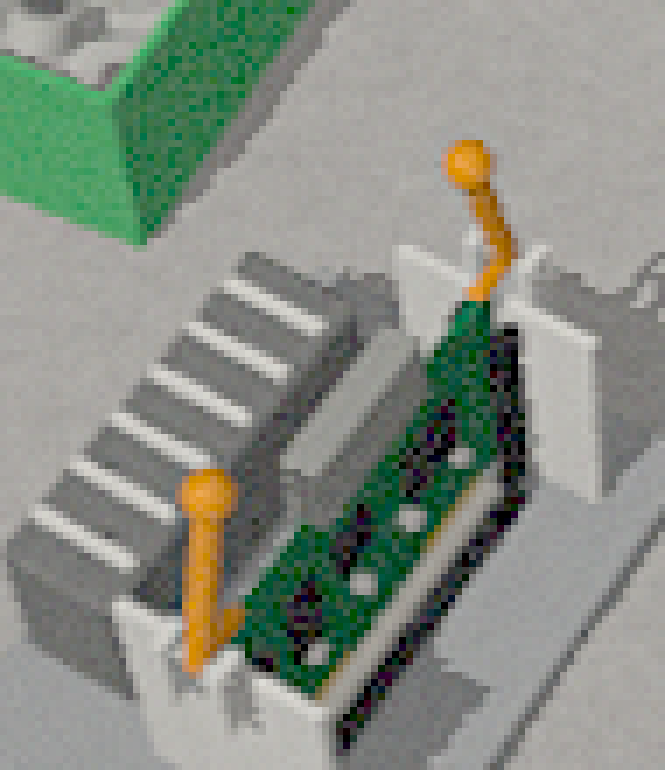

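View pics/m2.png

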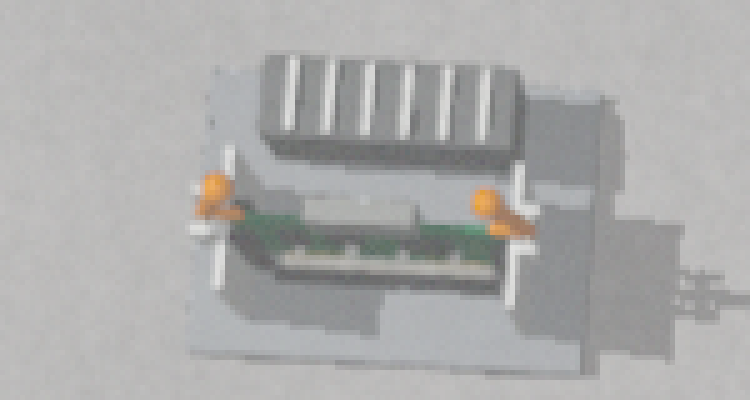

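View pics/m3.png

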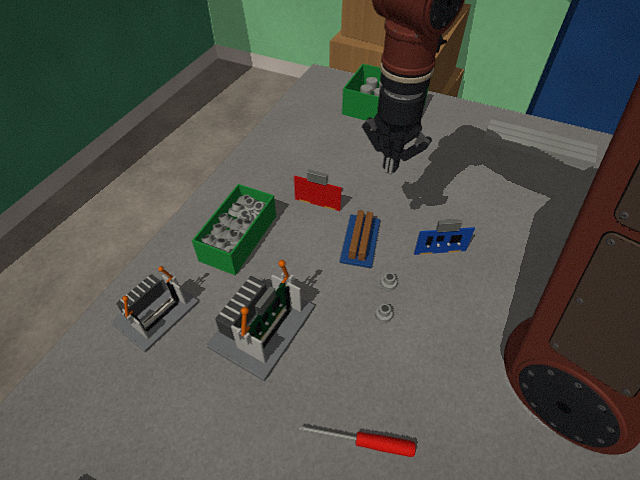

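```bash
python3 - <<'E'
from ov import *
s=eyes.snapshot('side');t=eyes.snapshot('top')
def cen(im,x0,y0,x1,y1):
    h=cv2.cvtColor(im,cv2.COLOR_RGB2HSV)[y0:y1,x0:x1]; m=((h[...,0]>5)&(h[...,0]<22)&(h[...,1]>150)&(h[...,2]>80))
    v,u=np.nonzero(m); return (x0+u.mean(),y0+v.mean()),m.sum()
L,n1=cen(s,239,305,251,314.__int__());Rr,n2=cen(s,277,258,287,267)
Lt,n3=cen(t,208,213,219,220);Rt,n4=cen(t,263,217,270,224)
print(L,Rr,Lt,Rt,n1,n2,n3,n4)
a,e=tri(L,Lt);b,f=tri(Rr,Rt);print(a,e,b,f,np.linalg.norm(a-b))
# card home check: overlay of predicted grip top and card at home, and 4mm high
yy=np.array([.0904,.9959,0]);xx=np.array([.9959,-.0904,0]);C0=np.array([.5645,.1668,0])
def box(h): 
    g=[C0+i*xx+j*yy+[0,0,h+.108] for i,j in((.006,.025),(.006,-.025),(-.006,-.025),(-.006,.025),(.006,.025))]
    k=[C0-.002*xx+j*yy+[0,0,h+.08] for j in(.062,-.062)]
    return [g,k]
overlay('n1','side',235,265,300,340,8,box(.022),im=s,gain=2)
overlay('n2','side',235,265,300,340,8,box(.0305),im=s,gain=2)
a=cv2.imread('pics/n1.png');b=cv2.imread('pics/n2.png');cv2.imwrite('pics/n3.png',cv2.resize(np.hstack([a,b]),(800,461)))
E
```

```text
File "<stdin>", line 6
    L,n1=cen(s,239,305,251,314.__int__());Rr,n2=cen(s,277,258,287,267)
                              ^
SyntaxError: invalid decimal literal
```

```bash
python3 - <<'E'
from ov import *
s=eyes.snapshot('side');t=eyes.snapshot('top')
def cen(im,x0,y0,x1,y1):
    h=cv2.cvtColor(im,cv2.COLOR_RGB2HSV)[y0:y1,x0:x1]; m=((h[...,0]>5)&(h[...,0]<22)&(h[...,1]>150)&(h[...,2]>80))
    v,u=np.nonzero(m); return (x0+u.mean(),y0+v.mean()),m.sum()
L,n1=cen(s,239,305,251,314);Rr,n2=cen(s,277,258,287,267)
Lt,n3=cen(t,208,213,219,220);Rt,n4=cen(t,263,217,270,224)
print(L,Rr,Lt,Rt,n1,n2,n3,n4)
a,e=tri(L,Lt);b,f=tri(Rr,Rt);print(a,e,b,f,np.linalg.norm(a-b))
yy=np.array([.0904,.9959,0]);xx=np.array([.9959,-.0904,0]);C0=np.array([.5645,.1668,0])
def box(h): 
    g=[C0+i*xx+j*yy+[0,0,h+.108] for i,j in((.006,.025),(.006,-.025),(-.006,-.025),(-.006,.025),(.006,.025))]
    k=[C0-.002*xx+j*yy+[0,0,h+.08] for j in(.062,-.062)]
    return [g,k]
overlay('n1','side',235,265,300,340,8,box(.022),im=s,gain=2)
overlay('n2','side',235,265,300,340,8,box(.0305),im=s,gain=2)
a=cv2.imread('pics/n1.png');b=cv2.imread('pics/n2.png');cv2.imwrite('pics/n3.png',cv2.resize(np.hstack([a,b]),(800,461)))
E
```

```text
(np.float64(244.0), np.float64(310.1224489795918)) (np.float64(281.4102564102564), np.float64(263.0)) (np.float64(212.82608695652175), np.float64(217.0)) (np.float64(266.9166666666667), np.float64(220.08333333333334)) 49 39 23 24
[0.5696289  0.22483724 0.16634305] 0.001024619433462841 [0.55915086 0.10885034 0.16621397] 0.0006297319714567127 0.1164592991960582
```

View pics/n3.png

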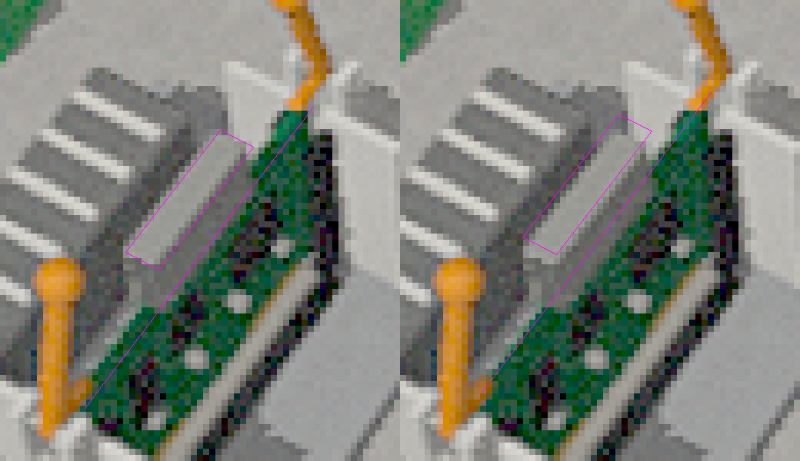

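```bash
python3 -c "
from ov import *
findq(cam='top')
print(ticket.close_job())"
```

```text
top L ball (np.float32(1.819101), (np.int64(213), np.int64(217))) q,err (np.float64(0.04999999999999999), np.float64(0.06448174251625931))
top R ball (np.float32(1.8125511), (np.int64(267), np.int64(220))) q,err (np.float64(0.04999999999999999), np.float64(0.19096168328295526))
the job is handed in; nothing more can be done
None
```

I moved the green card from its stand into the larger cage, lowered it until I felt the socket, and let go. I then closed both levers in alternating steps and handed the job in at about 37 s of the 72 s allowed. No verdict was reported.

**Placing the card:** It touched the cage at the mouth once, with about 2.5 N. I lifted it, shifted it about 1 mm, and after one more small side correction it slid in freely. It met the socket with its lower edge about 30.5 mm up. The push there reached at most about 8 N, and the card was let go in contact.

**Last checks:**
- **Levers:** Each lever was pushed until it hit its stop, with the finger 72.4 mm and 72.5 mm from the cage's middle. The cameras read about 0.05 rad at both levers, against nearly 0 by touch; both are under the 0.12 limit, and I took the difference as camera bias.
- **Card:** In the side picture the outline of the card at its home height fits the real card, and it looks level.
- **Bystanders:** The bin, bushings and screwdriver look unmoved in the last side picture. I did not measure them.
- **Robot:** The arm stood clear of everything when I handed in.

**What went wrong on the way:** On my first push at the -y lever the fingertip rode onto the ball, and the wrist force reached about 65 N (37 N sideways and 49 N upward). I backed off at once and pushed lower; after that, pushes stayed around 10 N, and up to about 23 N against the stops. I cannot tell whether that moment counts against the 40 N limit on the arm and gripper body; the fingertips made the contact.

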